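# Open the lube valve, snap the grease coupler onto the leaning nipple and hold it

## Task

On the lubrication block, turn the black valve knob clockwise until it clicks past its detent and points to the green dot. Then lift the orange grease coupler out of its blue stand, press it squarely onto the leaning brass nipple, in line with it, until the nipple snaps down to its stop, and finish while still gripping the coupler and holding it pressed there against the spring: do not let go or back off. Leave the other tools and supplies on the bench where they are.

Things in the scene. Friction and masses are not known exactly. Their poses are not given: they have to be found in the camera images.
- lube_block: Lubrication block, fixed to the bench: steel base plate 90 x 200 x 10 mm, aluminium body 72 x 180 mm on it, top 35 mm above the bench. Origin: centre of its underside; x to its rear, y to its left, z up; it may be yawed. The valve knob sits at y = +52 mm; at y = -52 mm a steel boss 30 mm across, leaning 25 degrees towards the block's front (-x), carries the nipple.
- valve (a joint): Angle of the valve knob in rad, clockwise from above positive. 0: closed (white mark to the red dot, at the block's front). The knob has a detent at 0 and one at 1.2 (open, white mark at the green dot); it resists with up to 0.15 N m until 0.6 and then snaps on to 1.2 by itself; stop at 1.3.
- valve_grip (a point): Point on the vertical axis of the black valve knob, 72 mm above the bench, where to grip it. The grip is an upright bar 42 mm long, 14 mm wide, its top 7 mm above this point, on a 44 mm round disc whose top is 23 mm below this point. The point's x axis runs along the bar (white mark on its -x half), z up; it turns with the knob.
- nipple (a joint): How far the brass nipple is pushed into its boss along its axis, in m: 0 out, 0.0085 at its stop. Sprung: resistance rises to about 11 N at 1.7 mm, then it snaps (drops to about 3 N at 6.3 mm), and rises to about 13 N at the stop. It springs back when let go.
- nipple_tip (a point): Top of the domed head of the brass nipple (head 10 mm across, 15 mm long, on an 8.4 mm stem; tip 28 mm above the boss face when out, about 82 mm above the bench). Its z axis is the nipple's axis, pointing out of the boss, 25 degrees from vertical; it moves down with the nipple.
- stand: Blue plastic stand fixed to the bench, 75 x 75 x 45 mm, with a round well 32 mm across and 39 mm deep from the top. Origin: centre of its underside.
- coupler: Grease coupler, 100 mm long, upright in the stand at the start. Origin: centre of its open mouth (lower end); z along its axis to the orange handle. Flared mouth 29 mm outside, opening 21 mm narrowing to a 13 mm bore 6 mm in; sleeve 23 mm across; flange 42 mm across at z = 34 to 40 mm rests on the stand; orange handle 26 mm across, z = 40 to 96 mm. Its yaw does not matter.
- coupler_seat (a point): Flat floor of the coupler's bore, on its axis, 16 mm inside the mouth: it meets the tip of the nipple when seated.
- coupler_grip (a point): Where to grip the orange handle: on the coupler's axis, 66 mm from the mouth, 26 mm above the flange's upper face, 34 mm below its top end. The coupler weighs about 0.22 kg (varies).
- screwdriver: Bystander: screwdriver with red handle, lying. Origin on it, on the bench.
- wrench: Bystander: steel wrench, lying. Origin on it, on the bench.
- oil_bottle: Bystander: green oil bottle with red cap, 52 mm across, 130 mm tall. Origin: centre of its underside.
- spool: Bystander: grey spool 60 mm across, 40 mm tall. Origin: centre of its underside.
- meter: Bystander: black hand meter 150 x 75 x 32 mm, lying. Origin: centre of its underside.
- parts_bin: Bystander: red open bin 160 x 110 x 60 mm. Origin: centre of its underside.
Not all that is in view belongs to the job. What is shaped like the lube_block but pink or purple is not meant.

How it is judged:
On the way, in this order (a step that is already met when the one before it is completed fails the run):
1. the valve knob has clicked past its detent into the open position (value of joint valve above 1.05 rad), for 0.2 s.
2. the coupler is held clear of its stand by the gripper (height (world z) of coupler above 0.06 m and contact force between the fingers and coupler above 2 N and value of joint nipple below 0.001 m), for 0.2 s.
3. the coupler sits squarely on the nipple, which has snapped down (value of joint nipple above 0.0065 m and distance between coupler_seat and nipple_tip below 0.005 m and angle between the z axis of coupler and the z axis of nipple_tip, either way round below 0.12 rad and contact force between coupler and lube_block above 2 N), for 0.2 s.
At the end, for the whole second after the job is handed in: The valve knob rests open (past 1.05 rad); the coupler is still gripped and steady, away from the stand, its axis within 0.12 rad (7 degrees) of the nipple's, the floor of its bore within 5 mm of the nipple's tip and pressing with more than 2 N, the nipple pushed in by more than 6.5 mm (all of step 3 and value of joint valve above 1.05 rad and contact force between the fingers and coupler above 2 N and contact force between coupler and stand below 0.5 N and linear speed of coupler below 0.02 m/s); the arm keeps its last pose, push and grip.
It fails at once if a bystander (screwdriver, wrench, oil bottle, spool, meter or parts bin) is moved by more than 30 mm (distance of any of screwdriver, wrench, oil_bottle, spool, meter, parts_bin from where it was at the start of the episode above 0.03 m).
It also fails if it takes over 56 s, if anything falls off the work surface, if the arm or the gripper's body presses on something with over 40 N, if the wrist force passes 120 N, or if a joint passes its speed limit or range.

## Robot

A 7-joint arm with a two-finger parallel gripper is mounted at the origin on the work surface. World frame = base frame: x ahead of the robot, y to its left, z up, the work surface at z = 0. Lengths are in m, angles in rad, forces in N, time in s.
With the tool pointing down it reaches from about 0.4 to 0.85 m from the base axis. Payload 10.4 kg.
Tool frame: the origin (TCP) lies between the finger pads; the fingertips stand 8 mm ahead of it and the grasp point (between the pads) lies 11 mm behind it; z points along the fingers, y is the direction in which the jaws open and shut (so a half turn about z gives the same grasp; the last joint's range is limited). The gripper opens to 85 mm and grips with 20 to 120 N. Pads are 22 mm wide; open, the fingers measure 114 mm over their backs; the gripper's body (76 mm by 85 mm) begins 54 mm behind the grasp point. The pads swing forward as they close: fully open they stand 13 mm farther back than shut.
Start: joints at [-1.157, 0.332, -0.065, 1.46, 0.022, 1.35, -0.088], TCP at [0.264, 0.566, 0.239] pointing down, gripper open.
Joint ranges: [-2.6, 2.6], [-0.5, 2.12], [-1.47, 1.34], [0.16, 2.42], [-1.27, 4.41], [0.06, 2.06], [-2.6, 2.6]. Speed limits (rad/s): [2.22, 2.22, 2.79, 2.79, 3.14, 3.14, 3.14].

## Interface

Orientations are given as a unit quaternion [w, x, y, z].
In Python, from workcell import observe, read_camera, camera_params, sign_off gives the robot as it stands.
- The arm moves only by the tool carry_out, never from a script. Its argument "motion" is a list of rows, each a list of 3 entries, a list of its own where there are three numbers: the finger opening in mm, from 0 to 85.4, then the shift along the tool's x, y, z in mm, then the turn about the tool's z in degrees. A call has 1 to 12 rows; each row is the pose to reach, as a shift and turn from the pose measured when the call began, along the tool's axes at that moment; what a row does not reach only later rows make up. A row lasts 1/12 s, in which the tool goes at most 41.7 mm and 7.16 degrees, less where a joint would pass 70% of its speed; a pose out of reach is approached as far as the arm can. A call with a gripper value outside its range is refused whole. The fingers move at their own pace and stop on an object; "newtons" is the grip in N (left out, the last holds). Time passes only in rows, so rows that repeat a pose let the fingers close. It gives the time, the measured TCP pose, the force and the opening at its end, in the units of the state.
- observe(): the state, without advancing time (a new reading comes with each control period).
- read_camera(name): name is "side" or "top"; returns the picture (420x560x3 uint8, red, green, blue); there is no depth.
- camera_params(name): a dict with "fx", "fy", "cx", "cy" (pixels), "rvec" (rotation vector, rad) and "tvec" (3), from world to camera coordinates, as OpenCV has them. Camera axes: x right, y down, z forward; pixel columns grow to the right and rows downward; lengths in m; the calibration is good to about 2 mm. A picture is of the moment at which its call begins. camera_params takes no time and is no camera call.
- sign_off(): hands the job in, once; it reports no verdict.
The state is a dict: "t": time; "q": joint angles; "joint_velocities": joint speeds; "tau": joint torques, N m; "ee_pos": TCP position; "tcp_rot": TCP orientation; "contact_force": force on the tool from outside, world axes, zero at the start; "torque": the same for the moment, N m; "opening": opening from 0.0 (shut) to 1.0 (fully open).
Only numpy, scipy, OpenCV 4.12 (cv2) and the standard library are available. Lean on these libraries where they do the work, as an engineer would, in place of code of your own. Each camera call takes 0.05 s, during which the arm holds its last target.

## Working session

There is one attempt and no reset: what is moved stays moved. The work goes in short steps, Python scripts to look and compute and a tool call to move; the robot and the scene stay as the last step left them, time stands still between calls to the robot, and variables do not carry over. Pictures are saved under pics/ and viewed, and the job is handed in when it is done.

Besides the shell and the picture viewer there is one more tool, called after "Request:" as a command line: name --argument value ..., lists and objects as JSON in quotes. carry_out: Moves the arm, as the interface text tells. Its arguments: {"type":"object","properties":{"motion":{"type":"array"},"newtons":{"type":"number"}},"required":["motion"]}

```bash
ls -la; mkdir -p pics; python3 - <<'E'
from workcell import *
import cv2
print(observe())
for n in("side","top"):
    print(n,camera_params(n)); cv2.imwrite(f"pics/{n}0.png",read_camera(n)[:,:,::-1])
E
```

```text
total 12
drwxr-xr-x  3 agent agent 4096 Dec  6 12:07 .
drwxr-xr-x 23 root  root  4096 Dec  6 12:07 ..
drwxr-xr-x  2 agent agent 4096 Dec  6 12:07 pics
{'t': 0.0, 'q': array([-1.15657371,  0.33285095, -0.0646819 ,  1.4609634 ,  0.02161012,
        1.34988691, -0.08849604]), 'joint_velocities': array([ 6.91823177e-04,  4.61587263e-04,  1.78716036e-05, -5.02084469e-04,
       -1.01353447e-03,  1.41886307e-04,  1.76912253e-04]), 'tau': array([-1.38629268e-03, -6.25450659e+01,  4.83483437e-02, -3.91611779e+01,
        1.61100720e-02,  9.87105654e-03,  6.70662326e-08]), 'ee_pos': array([0.26427548, 0.56597037, 0.2385184 ]), 'tcp_rot': array([-1.12670798e-04,  2.16673757e-01,  9.76243814e-01, -6.97415396e-04]), 'contact_force': array([ 0.11381738, -0.61719274, -0.07284524]), 'torque': array([-0.00581328,  0.0625353 ,  0.00373948]), 'opening': 0.99816759044604}
side {'fx': 383.32359787782235, 'fy': 383.32359787782235, 'cx': 285.75815394712737, 'cy': 211.40829804157437, 'rvec': array([ 2.17983766, -0.35332221,  0.19181486]), 'tvec': array([-0.549882  ,  0.16961622,  1.09244031])}
top {'fx': 410.7490839280004, 'fy': 410.7490839280004, 'cx': 285.3212026209213, 'cy': 209.00210235117058, 'rvec': array([ 2.11458448, -2.15515402,  0.19097707]), 'tvec': array([-0.00497094,  0.55615568,  1.08490854])}
```

View pics/side0.png

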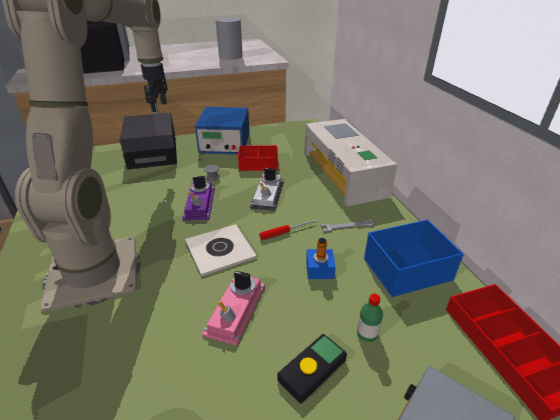

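View pics/top0.png

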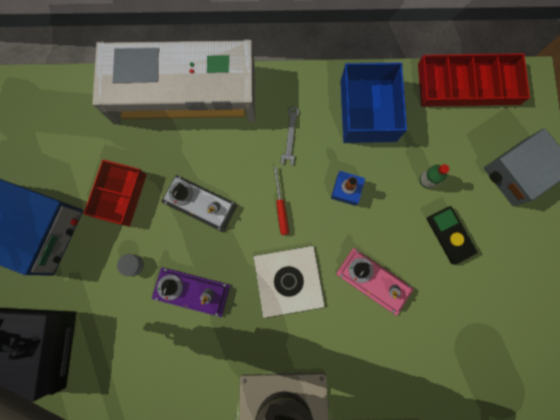

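The silver block is at about top (199,203) and side (267,187), and the blue stand is at top (349,188) and side (321,258). The purple and pink blocks are decoys. Next I enlarge crops of both.

```bash
cat > h.py <<'E'
import numpy as np, cv2
from workcell import *
from scipy.spatial.transform import Rotation as R
def P(n):
    c=camera_params(n); K=np.array([[c['fx'],0,c['cx']],[0,c['fy'],c['cy']],[0,0,1]]); return K,np.array(c['rvec']),np.array(c['tvec'])
def proj(n,X):
    K,r,t=P(n); return cv2.projectPoints(np.atleast_2d(np.array(X,float)),r,t,K,None)[0][:,0]
def ray(n,uv):
    K,r,t=P(n); Rm=cv2.Rodrigues(r)[0]; d=Rm.T@np.linalg.solve(K,[uv[0],uv[1],1]); return -Rm.T@t,d
def onz(n,uv,z):
    c,d=ray(n,uv); return c+d*(z-c[2])/d[2]
def tri(a,b):
    # side uv a, top uv b
    M=[];v=[];
    (c1,d1),(c2,d2)=ray('side',a),ray('top',b)
    A=np.stack([d1,-d2],1); s=np.linalg.lstsq(A,c2-c1,rcond=None)[0]
    p,q=c1+s[0]*d1,c2+s[1]*d2
    return (p+q)/2,np.linalg.norm(p-q)
def crop(src,x0,y0,w,h,k,name,pts=None):
    im=cv2.imread(src) if isinstance(src,str) else src[:,:,::-1]
    c=cv2.resize(im[y0:y0+h,x0:x0+w],None,fx=k,fy=k,interpolation=cv2.INTER_CUBIC)
    if pts is not None:
        for u,v in pts: cv2.circle(c,(int((u+.5-x0)*k),int((v+.5-y0)*k)),2,(255,0,255),-1)
    cv2.imwrite(name,c)
E
python3 - <<'E'
from h import *
a=cv2.imread('pics/top0.png');b=cv2.imread('pics/side0.png')
crop('pics/top0.png',155,165,90,75,8,'pics/c1.png')
crop('pics/side0.png',240,160,60,55,10,'pics/c2.png')
L=cv2.resize(a[160:215,320:380],None,fx=6.5,fy=6.5,interpolation=2);Rr=cv2.resize(b[230:285,292:352],None,fx=6.5,fy=6.5,interpolation=2)
cv2.imwrite('pics/c3.png',np.hstack([L,Rr]))
E
```

```text
(no output)
```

View pics/c1.png

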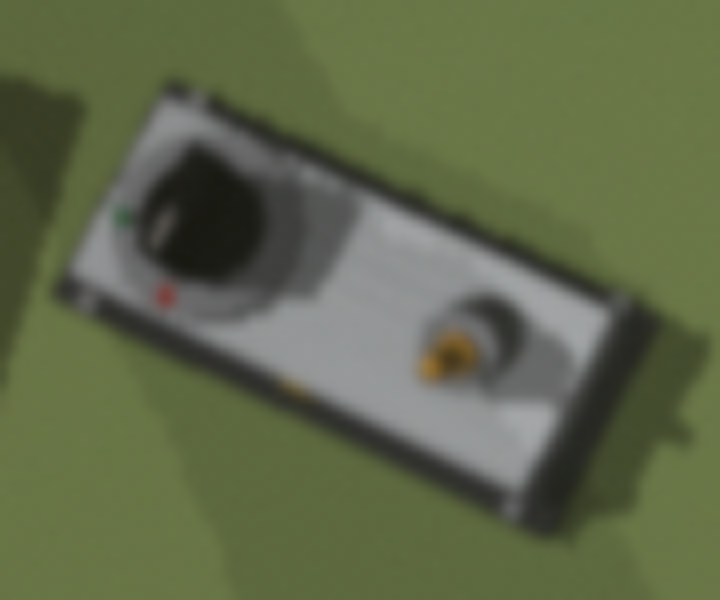

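View pics/c2.png

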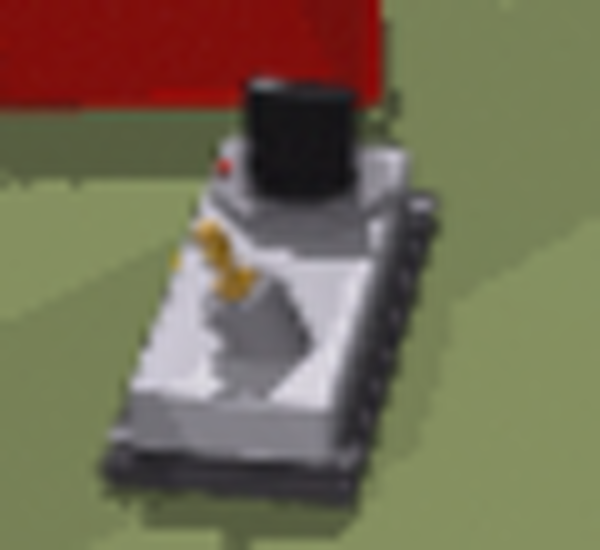

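View pics/c3.png

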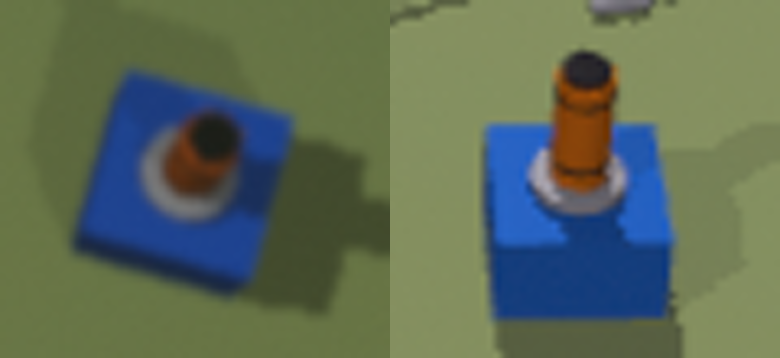

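```bash
cat > fit.py <<'E'
from h import *
from scipy.optimize import least_squares
T=lambda u,v:np.array([155+u/8-.5,165+v/8-.5]); S=lambda u,v:np.array([240+u/10-.5,160+v/10-.5])
# block front=-x is image lower-left; +y image upper-left
bt=35e-3; hb=(36e-3,90e-3); hp=(45e-3,100e-3)
obs=[('top',T(172,92),(hb[0],hb[1],bt)),('top',T(75,287),(-hb[0],hb[1],bt)),('top',T(525,497),(-hb[0],-hb[1],bt)),('top',T(618,303),(hb[0],-hb[1],bt)),
('top',T(658,315),(hp[0],-hp[1],.01)),('top',T(552,537),(-hp[0],-hp[1],.01)),('top',T(55,290),(-hp[0],hp[1],.01)),
('side',S(133,393),(-hb[0],-hb[1],bt)),('side',S(338,408),(hb[0],-hb[1],bt)),('side',S(408,150),(hb[0],hb[1],bt)),
('side',S(103,468),(-hp[0],-hp[1],.01)),('side',S(357,490),(hp[0],-hp[1],.01)),('side',S(438,197),(hp[0],hp[1],.01)),]
def W(p,X):
    c,s=np.cos(p[2]),np.sin(p[2]); return np.array([p[0]+c*X[0]-s*X[1],p[1]+s*X[0]+c*X[1],X[2]])
def res(p): return np.concatenate([proj(n,W(p,X))[0]-uv for n,uv,X in obs])
c0=onz('top',T(345,297),.035)
if __name__=='__main__':
    r=least_squares(res,[c0[0],c0[1],-.4],loss='soft_l1'); p=r.x
    print(p,np.degrees(p[2])); print(np.round(r.fun.reshape(-1,2),1).tolist())
    print('knob axis',W(p,(0,.052,.072)))
    d=np.array([-np.sin(np.radians(25)),0,np.cos(np.radians(25))])
    # tip position in block: tip approx z=82, need x: boss base at (0,-52)? 
    tip,e=tri(S(208,228),T(429,369)); print('tip tri',tip,e)
    c,s=np.cos(p[2]),np.sin(p[2]); dd=tip-np.array([p[0],p[1],0]); print('tip in block',c*dd[0]+s*dd[1],-s*dd[0]+c*dd[1],tip[2])
    T3=lambda u,v:np.array([320+u/6.5-.5,160+v/6.5-.5]);S3=lambda u,v:np.array([292+(u-390)/6.5-.5,230+v/6.5-.5])
    print('coupler top',tri(S3(586,68),T3(216,137)))
    cs=[onz('top',T3(*q),.045) for q in((130,72),(292,120),(247,280),(76,243))]; print('stand top',np.round(cs,4).tolist(),np.mean(cs,0))
    cs=[onz('side',S3(*q),.045) for q in((486,127),(655,127),(672,243),(492,245))]; print('stand side',np.round(cs,4).tolist(),np.mean(cs,0))
    print('flange',onz('top',T3(190,174),.045),onz('side',S3(578,182),.045))
    print('handle top on z .102',onz('top',T3(216,137),.105),onz('side',S3(586,68),.105))
E
python3 fit.py
```

```text
[ 0.58592788  0.22856225 -0.46551361] -26.671964940431206
[[-0.6, 0.0], [-0.6, -1.8], [0.5, -0.5], [0.6, 0.7], [1.2, -0.5], [0.2, 0.0], [-0.2, 0.8], [-0.4, -0.1], [-0.4, 0.2], [0.4, -0.4], [-0.2, -0.3], [-0.2, -0.3], [0.0, -0.6]]
knob axis [0.60926974 0.27502899 0.072     ]
tip tri [0.55034757 0.19139166 0.07869583] 0.000613085872461921
tip in block -0.015109049752039728 -0.049186657579371434 0.0786958348757894
coupler top (array([ 0.6174265 , -0.19415347,  0.10987929]), np.float64(0.0011871795168136934))
stand top [[0.6633, -0.17, 0.045], [0.6407, -0.2391, 0.045], [0.5708, -0.2162, 0.045], [0.5883, -0.1438, 0.045]] [ 0.61576461 -0.19226343  0.045     ]
stand side [[0.5924, -0.1486, 0.045], [0.664, -0.172, 0.045], [0.6406, -0.2412, 0.045], [0.568, -0.2187, 0.045]] [ 0.61628938 -0.19511584  0.045     ]
flange [ 0.61761455 -0.19394751  0.045     ] [ 0.61751527 -0.19426457  0.045     ]
handle top on z .102 [ 0.61920476 -0.19517957  0.105     ] [ 0.61933222 -0.18899834  0.105     ]
```

```bash
python3 - <<'E'
from fit import *
p=[.58593,.22856,-.46551]
X=[(sx*.021,.052+sy*.007,z) for sx in(-1,1) for sy in(-1,1) for z in(.079,.049)]
th=np.linspace(0,2*np.pi,24)
X+=[(.022*np.cos(a),.052+.022*np.sin(a),.049) for a in th]
# nipple: axis thru (0,-52,35)
d=np.array([-np.sin(np.radians(25)),0,np.cos(np.radians(25))])
X+=[np.array([0,-.052,.035])+d*s for s in np.linspace(0,.052,8)]
w=[W(p,x) for x in X]
crop('pics/top0.png',155,165,90,75,8,'pics/o1.png',proj('top',w))
crop('pics/side0.png',240,160,60,55,10,'pics/o2.png',proj('side',w))
print([onz('top',q,.06).round(3).tolist() for q in((107,161),(146,174),(125,224),(86,214))])
E
```

```text
[[0.698, 0.477, 0.06], [0.659, 0.368, 0.06], [0.521, 0.419, 0.06], [0.55, 0.526, 0.06]]
```

View pics/o1.png

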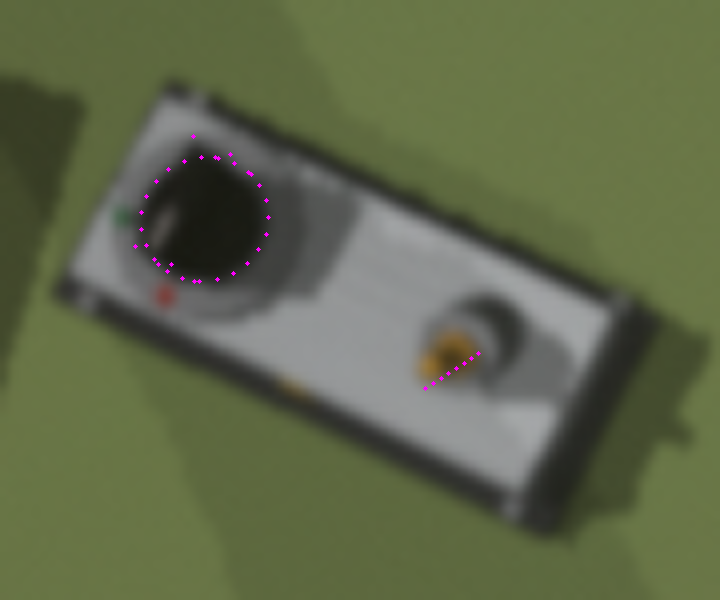

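View pics/o2.png

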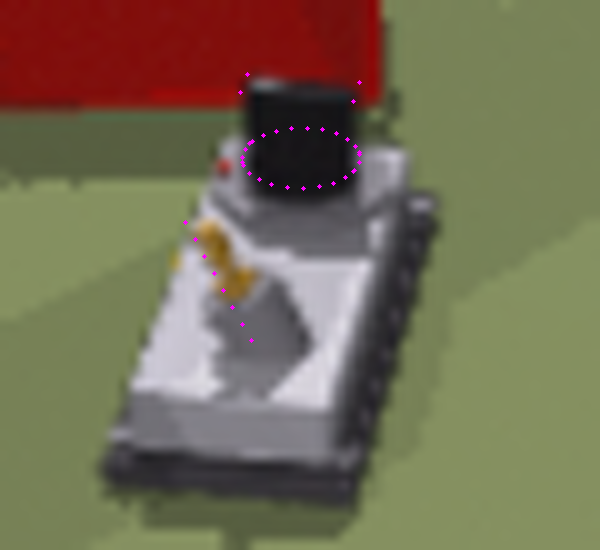

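```bash
cat >> h.py <<'E'
def to(x,y,z,yang=None):
    """tool shift mm + turn deg to bring TCP to xyz, tool y axis to world angle yang"""
    o=observe(); q=np.array(o['tcp_rot']); Rm=R.from_quat(q[[1,2,3,0]]).as_matrix()
    d=Rm.T@(np.array([x,y,z])-o['ee_pos'])*1e3
    ang=np.degrees(np.arctan2(Rm[1,1],Rm[0,1])); t=0
    if yang is not None:
        t=-((yang-ang+90)%180-90)
    print('t',round(o['t'],2),'pos',o['ee_pos'].round(4),'yang',round(ang,2),'tilt',Rm[:,2].round(3),'F',o['contact_force'].round(1),'M',o['torque'].round(2),'open',round(o['opening']*85.4,1))
    print('shift',d.round(1),'turn',round(t,1),'q',o['q'].round(2))
E
python3 -c "
from h import *
to(.6093,.275,.14,63.3)"
```

```text
t 0.1 pos [0.2642 0.566  0.2386] yang 64.98 tilt [-0.001 -0.001 -1.   ] F [0.4 0.7 0.3] M [ 0.02 -0.06 -0.01] open 85.4
shift [-435.8 -117.6   98.8] turn 1.7 q [-1.16  0.33 -0.06  1.46  0.02  1.35 -0.09]
```

Request:
carry_out --motion '[[55,[-38,-10,0],0],[55,[-76,-20,0],0],[55,[-114,-31,0],1],[55,[-152,-41,0],1.7],[55,[-190,-51,0],1.7],[55,[-228,-62,10],1.7],[55,[-266,-72,25],1.7],[55,[-304,-82,40],1.7],[55,[-342,-92,55],1.7],[55,[-380,-103,70],1.7],[55,[-416,-112,85],1.7],[55,[-436,-117.6,98],1.7]]'

```text
t: 1.1
ee_pos: [0.6125, 0.2698, 0.1391]
tcp_rot: [0.0, 0.233, 0.972, -0.002]
contact_force: [0.3, -0.5, -0.5]
opening: 0.647
```

```bash
python3 -c "
from h import *
to(.6093,.275,.063,63.3)"
```

```text
t 1.1 pos [0.6125 0.2698 0.1391] yang 63.02 tilt [-0.    -0.004 -1.   ] F [ 0.3 -0.5 -0.5] M [ 0.   -0.01 -0.01] open 55.2
shift [ 5.3  3.4 76.1] turn -0.3 q [-0.6   0.49  0.15  1.46 -0.07  1.2   0.67]
```

Request:
carry_out --motion '[[55,[5.3,3.4,0],-0.3],[55,[5.3,3.4,20],-0.3],[55,[5.3,3.4,40],-0.3],[55,[5.3,3.4,50],-0.3]]'

```text
t: 1.43
ee_pos: [0.6079, 0.2748, 0.0863]
tcp_rot: [-0.001, 0.231, 0.973, -0.003]
contact_force: [-1.3, -0.0, 0.2]
opening: 0.644
```

```bash
python3 - <<'E'
from h import *
crop(read_camera('side'),225,120,80,95,6,'pics/s1.png')
crop(read_camera('top'),140,150,120,100,6,'pics/t1.png')
to(.6093,.275,.063,63.3)
E
```

```text
t 1.53 pos [0.6077 0.2748 0.0868] yang 63.34 tilt [-0.004 -0.006 -1.   ] F [-0.7 -0.1  0.3] M [0.03 0.06 0.04] open 55.2
shift [-1.3  1.1 23.8] turn 0.0 q [-0.6   0.54  0.14  1.51 -0.08  1.11  0.67]
```

View pics/s1.png

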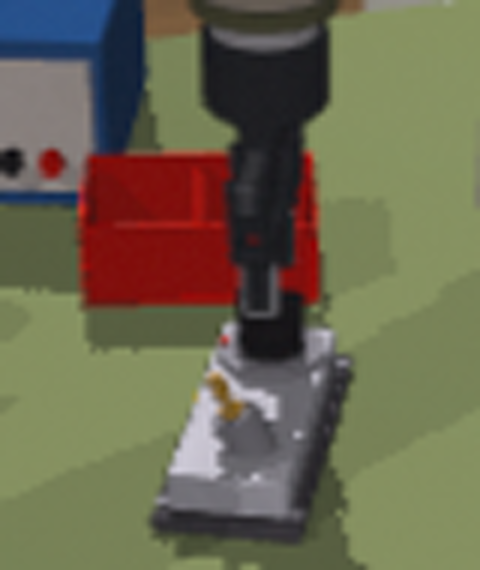

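View pics/t1.png

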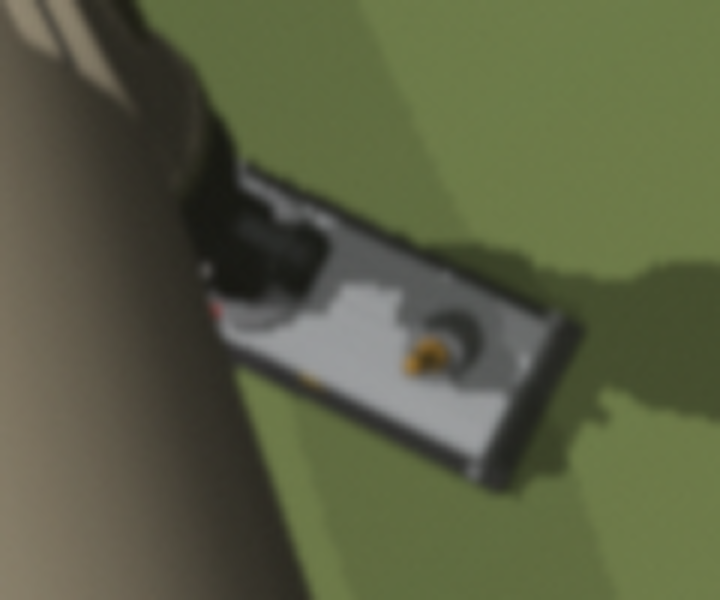

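The near finger at side crop (260,290) straddles the knob at (272,325), so alignment looks right. Now I descend and close.

Request:
carry_out --motion '[[55,[-1.3,1.1,12],0],[55,[-1.3,1.1,23],0],[55,[-1.3,1.1,23],0],[10,[-1.3,1.1,23],0],[10,[-1.3,1.1,23],0],[10,[-1.3,1.1,23],0],[10,[-1.3,1.1,23],0],[10,[-1.3,1.1,23],0]]' --newtons 40

```text
t: 2.2
ee_pos: [0.6103, 0.2764, 0.065]
tcp_rot: [-0.0, 0.23, 0.973, -0.002]
contact_force: [3.8, 5.5, -0.4]
opening: 0.154
```

```bash
python3 -c "
from h import *
to(.6093,.275,.063,63.3)"
```

```text
t 2.2 pos [0.6103 0.2764 0.065 ] yang 63.37 tilt [-0.001 -0.003 -1.   ] F [ 3.8  5.5 -0.4] M [ 0.91 -0.68 -0.21] open 13.1
shift [ 0.3 -1.7  2. ] turn 0.1 q [-0.6   0.57  0.14  1.52 -0.08  1.07  0.67]
```

Request:
carry_out --motion '[[10,[0,0.8,0],6],[10,[0,0.8,0],13],[10,[0,0.8,0],20],[10,[0,0.8,0],27],[10,[0,0.8,0],34],[10,[0,0.8,0],41],[10,[0,0.8,0],48],[10,[0,0.8,0],55],[10,[0,0.8,0],62],[10,[0,0.8,0],69],[10,[0,0.8,0],70],[10,[0,0.8,0],70]]'

```text
t: 3.2
ee_pos: [0.609, 0.276, 0.0649]
tcp_rot: [0.0, 0.748, 0.664, -0.004]
contact_force: [-7.8, -4.7, 5.7]
opening: 0.154
```

```bash
python3 -c "
from h import *
to(.6093,.275,.063,63.3-68.75)"
```

```text
t 3.2 pos [0.609  0.276  0.0649] yang -6.76 tilt [-0.005 -0.005 -1.   ] F [-7.8 -4.7  5.7] M [-0.95  1.96 -0.03] open 13.2
shift [-0.9  0.5  2. ] turn -1.3 q [-0.78  0.59  0.39  1.53 -0.24  1.08 -0.45]
```

Request:
carry_out --motion '[[45,[0,0,0],-1.2],[45,[0,0,0],-1.2],[45,[0,0,0],-1.2],[45,[0,0,-25],-1.2],[45,[0,0,-60],-1.2],[45,[0,0,-100],-1.2],[45,[0,0,-125],-1.2]]'

```text
t: 3.78
ee_pos: [0.6107, 0.277, 0.1943]
tcp_rot: [0.001, 0.741, 0.672, -0.002]
contact_force: [1.2, -0.0, 1.2]
opening: 0.527
```

```bash
python3 - <<'E'
from h import *
to(.6165,-.194,.19,63.3)
to(.6165,-.194,.19,-116.7)
E
```

```text
t 3.78 pos [0.6107 0.277  0.1943] yang -5.58 tilt [-0.001 -0.003 -1.   ] F [ 1.2 -0.   1.2] M [ 0.07 -0.1   0.01] open 45.0
shift [-468.2   51.5    5.8] turn -68.9 q [-0.79  0.48  0.42  1.4  -0.19  1.3  -0.46]
t 3.78 pos [0.6107 0.277  0.1943] yang -5.58 tilt [-0.001 -0.003 -1.   ] F [ 1.2 -0.   1.2] M [ 0.07 -0.1   0.01] open 45.0
shift [-468.2   51.5    5.8] turn -68.9 q [-0.79  0.48  0.42  1.4  -0.19  1.3  -0.46]
```

Request:
carry_out --motion '[[70,[-38,4,0],-6],[70,[-77,8,0],-12],[70,[-116,13,0],-18],[70,[-155,17,0],-24],[70,[-194,21,0],-30],[70,[-233,25,0],-36],[70,[-272,30,0],-42],[70,[-311,34,0],-48],[70,[-350,38,0],-54],[70,[-390,43,0],-60],[70,[-430,47,0],-66],[70,[-468,51.5,0],-69]]'

```text
t: 4.78
ee_pos: [0.6164, -0.1962, 0.1964]
tcp_rot: [0.0, 0.227, 0.974, -0.002]
contact_force: [0.6, 0.4, 0.7]
opening: 0.819
```

```bash
python3 - <<'E'
from h import *
T=read_camera('top'); S=read_camera('side')
crop(T,155,165,90,75,8,'pics/t2.png'); crop(S,240,160,60,55,10,'pics/s2.png')
cv2.imwrite('pics/topb.png',T[:,:,::-1]);cv2.imwrite('pics/sideb.png',S[:,:,::-1])
to(.617,-.194,.073,63.3)
E
```

```text
t 4.88 pos [ 0.6147 -0.2029  0.1965] yang 62.96 tilt [-0.001 -0.008 -1.   ] F [-0.2  0.4  0.2] M [0.01 0.08 0.01] open 69.8
shift [  2.3   9.9 123.4] turn -0.3 q [-0.07  0.42  0.41  1.48 -0.16  1.28  1.46]
```

View pics/t2.png

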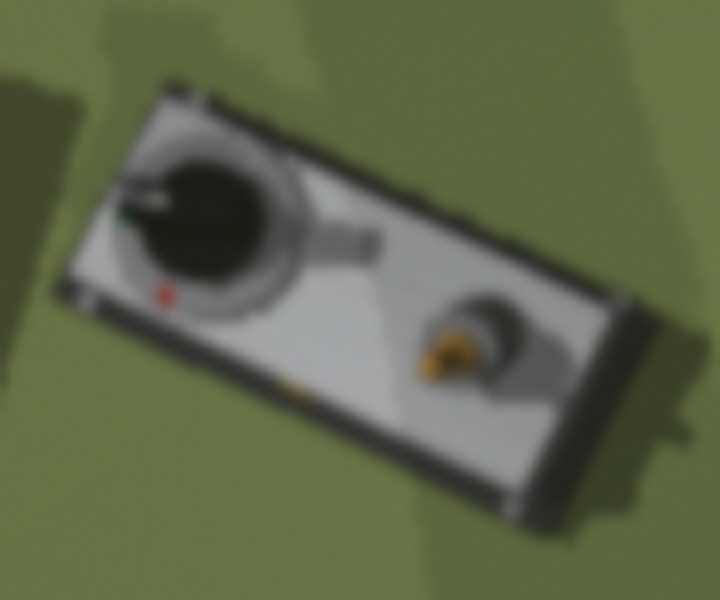

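View pics/s2.png

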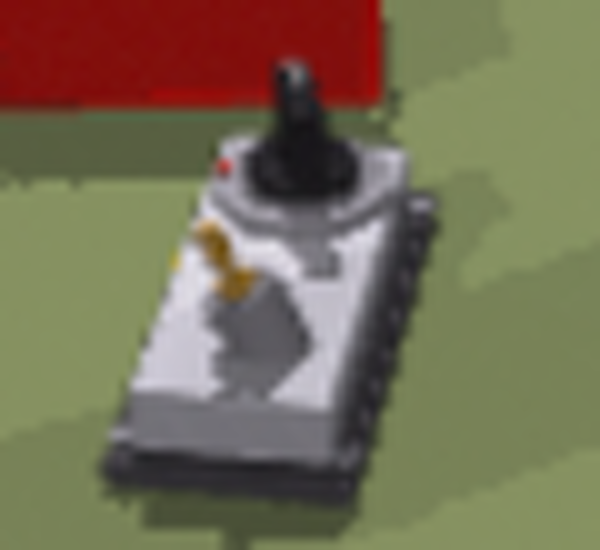

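View pics/sideb.png

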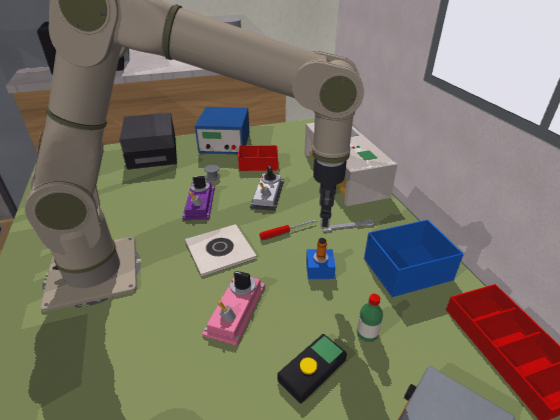

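Valve open: the white mark (top crop 150,195) now lies over the green dot (125,212). Next is the coupler.

Request:
carry_out --motion '[[70,[2.3,9.9,0],-0.3],[70,[2.3,9.9,25],-0.3],[70,[2.3,9.9,50],-0.3],[70,[2.3,9.9,65],-0.3],[70,[2.3,9.9,70],-0.3]]'

```text
t: 5.3
ee_pos: [0.6164, -0.1911, 0.1237]
tcp_rot: [-0.001, 0.23, 0.973, -0.004]
contact_force: [0.3, 0.6, 0.1]
opening: 0.82
```

```bash
python3 - <<'E'
from h import *
T=read_camera('top'); S=read_camera('side')
crop(T,300,130,100,100,6,'pics/t3.png'); crop(S,280,180,80,95,6,'pics/s3.png')
to(.617,-.194,.070,63.3)
E
```

```text
t 5.4 pos [ 0.6171 -0.1921  0.1258] yang 63.34 tilt [-0.002 -0.007 -1.   ] F [-0.   0.1  0.1] M [ 0.01 -0.03  0.02] open 70.1
shift [-0.7 -1.4 55.8] turn 0.0 q [-0.07  0.48  0.39  1.55 -0.19  1.15  1.47]
```

View pics/s3.png

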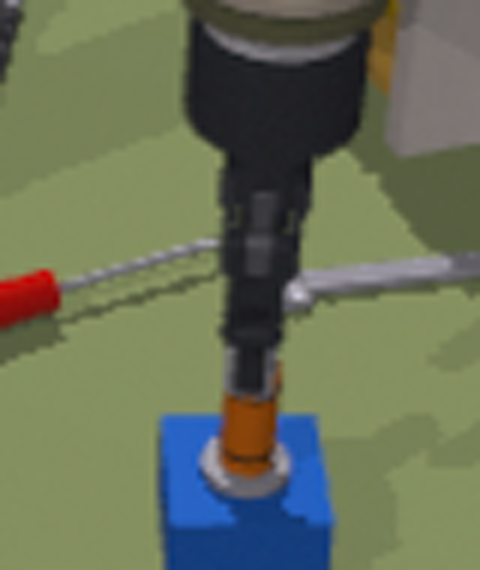

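View pics/t3.png

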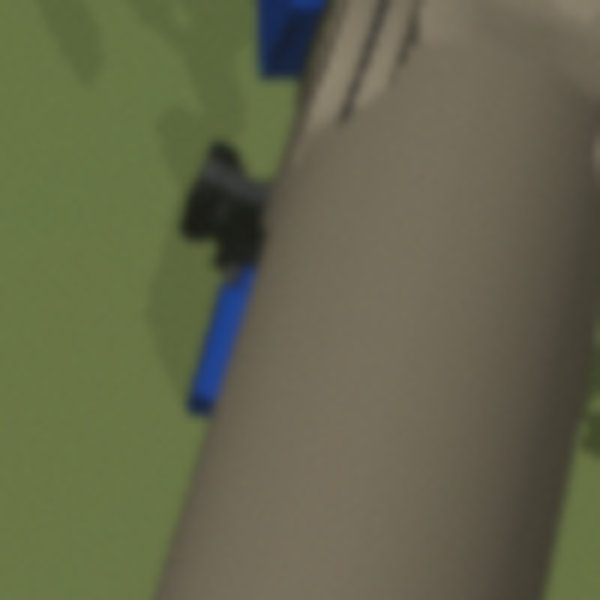

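The near finger (side crop 250,365) is in line with the orange handle (250,425). I continue down and grip lightly, so the coupler can pivot in the jaws.

Request:
carry_out --motion '[[70,[-0.7,-1.4,20],0],[70,[-0.7,-1.4,40],0],[70,[-0.7,-1.4,55],0],[70,[-0.7,-1.4,55],0],[22,[-0.7,-1.4,55],0],[22,[-0.7,-1.4,55],0],[22,[-0.7,-1.4,55],0],[22,[-0.7,-1.4,55],0],[22,[-0.7,-1.4,55],0],[22,[-0.7,-1.4,55],0],[22,[-0.7,-1.4,55],0]]' --newtons 25

```text
t: 6.32
ee_pos: [0.618, -0.1941, 0.0726]
tcp_rot: [0.001, 0.231, 0.973, -0.003]
contact_force: [-1.0, 1.3, 7.4]
opening: 0.297
```

```bash
python3 - <<'E'
from h import *
to(.617,-.194,.070,63.3)
E
```

```text
t 6.32 pos [ 0.618  -0.1941  0.0726] yang 63.34 tilt [ 0.    -0.007 -1.   ] F [-1.   1.3  7.4] M [ 0.35  0.22 -0.01] open 25.4
shift [ 1.  -0.4  2.6] turn 0.0 q [-0.05  0.53  0.38  1.59 -0.21  1.05  1.49]
```

Request:
carry_out --motion '[[22,[0,0,-10],0],[22,[0,0,-20],0],[22,[0,0,-25],0],[22,[0,0,-25],0],[22,[0,0,-25],0],[22,[0,0,-25],0]]'

```text
t: 6.82
ee_pos: [0.6178, -0.1937, 0.0973]
tcp_rot: [0.001, 0.23, 0.973, -0.003]
contact_force: [-0.0, -1.2, -1.7]
opening: 0.297
```

```bash
python3 - <<'E'
from h import *
S=read_camera('side')
crop(S,280,160,80,120,5,'pics/s4.png')
to(.617,-.194,.0976,63.3)
E
```

```text
t 6.87 pos [ 0.6177 -0.1938  0.0971] yang 63.34 tilt [-0.    -0.007 -1.   ] F [-0.5  2.  -1.6] M [ 0.05 -0.01  0.01] open 25.5
shift [ 0.5 -0.5 -0.5] turn 0.0 q [-0.06  0.51  0.39  1.58 -0.2   1.1   1.48]
```

View pics/s4.png

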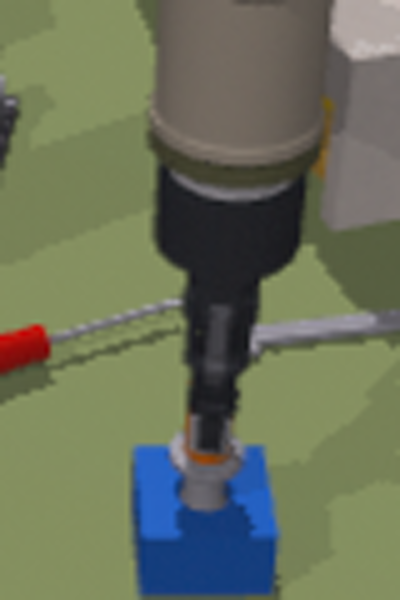

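Coupler lifted: the flange (side crop 207,458) is clear of the stand and the mouth is still in the well. I pull toward the block's front to pivot it against the well rim.

Request:
carry_out --motion '[[22,[3,0,0],0],[22,[6,0,0],0],[22,[9,0,0],0],[22,[12,0,0],0],[22,[15,0,0],0],[22,[18,0,0],0],[22,[18,0,0],0]]' --newtons 20

```text
t: 7.45
ee_pos: [0.6013, -0.1855, 0.0973]
tcp_rot: [0.001, 0.23, 0.973, -0.003]
contact_force: [3.7, -1.9, 0.9]
opening: 0.3
```

```bash
python3 - <<'E'
from h import *
S=read_camera('side')
crop(S,280,200,70,80,7,'pics/s5.png')
to(.617,-.194,.0976,63.3)
E
```

```text
t 7.5 pos [ 0.6015 -0.1855  0.0972] yang 63.36 tilt [-0.    -0.007 -1.   ] F [ 3.3 -0.4  1.1] M [-0.28 -0.87  0.02] open 25.1
shift [-17.7  -0.7  -0.3] turn 0.1 q [-0.08  0.47  0.39  1.63 -0.19  1.08  1.47]
```

View pics/s5.png

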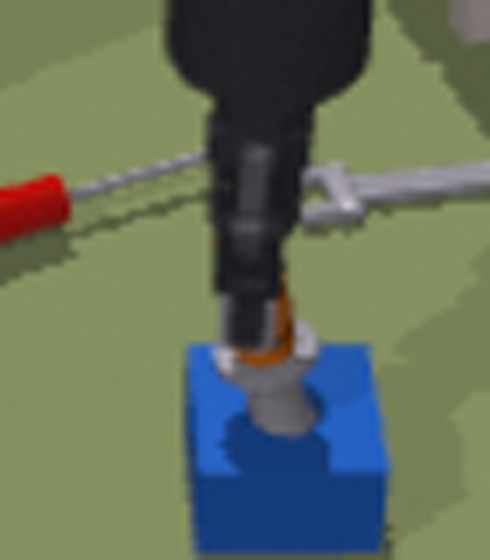

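The coupler is pivoting in the jaws at about 4 N: sleeve bottom at (285,420), flange at (265,360). I continue.

Request:
carry_out --motion '[[22,[3,0,0],0],[22,[6,0,0],0],[22,[9,0,0],0],[22,[12,0,0],0],[22,[15,0,0],0],[22,[16,0,0],0],[22,[16,0,0],0]]'

```text
t: 8.08
ee_pos: [0.5868, -0.1781, 0.097]
tcp_rot: [0.0, 0.23, 0.973, -0.003]
contact_force: [4.0, -0.9, -2.8]
opening: 0.297
```

```bash
python3 - <<'E'
from h import *
S=read_camera('side')
crop(S,280,200,70,80,7,'pics/s6.png')
to(.617,-.194,.0976,63.3)
E
```

```text
t 8.13 pos [ 0.5869 -0.1782  0.097 ] yang 63.36 tilt [-0.001 -0.007 -1.   ] F [ 4.2 -2.5 -2.3] M [-0.33 -1.    0.09] open 25.1
shift [-34.   -0.7  -0.6] turn 0.1 q [-0.09  0.44  0.39  1.67 -0.18  1.07  1.46]
```

View pics/s6.png

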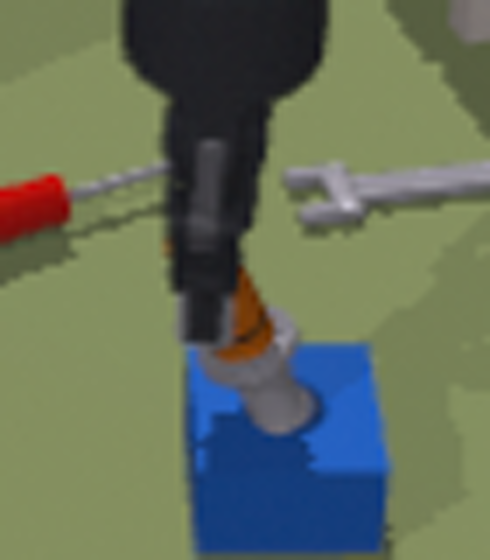

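Now tilted about 25°. I firm the grip and lift straight out.

Request:
carry_out --motion '[[20,[0,0,0],0],[20,[0,0,0],0],[20,[0,0,-8],0],[20,[0,0,-20],0],[20,[0,0,-45],0],[20,[0,0,-75],0],[20,[0,0,-103],0],[20,[0,0,-103],0],[20,[0,0,-103],0],[20,[0,0,-103],0]]' --newtons 80

```text
t: 8.97
ee_pos: [0.5861, -0.1771, 0.1992]
tcp_rot: [-0.001, 0.23, 0.973, -0.003]
contact_force: [-0.2, -0.7, -2.5]
opening: 0.284
```

```bash
python3 - <<'E'
from h import *
S=read_camera('side'); T=read_camera('top')
crop(S,270,140,80,80,7,'pics/s7.png');crop(T,300,140,90,90,6,'pics/t7.png')
to(.617,-.194,.2,63.3)
E
```

```text
t 9.07 pos [ 0.5859 -0.1771  0.1985] yang 63.36 tilt [-0.004 -0.006 -1.   ] F [-0.7  1.1 -1.9] M [ 0.07 -0.05 -0.02] open 24.4
shift [-35.4  -1.2  -1.6] turn 0.1 q [-0.11  0.34  0.41  1.57 -0.13  1.26  1.43]
```

View pics/s7.png

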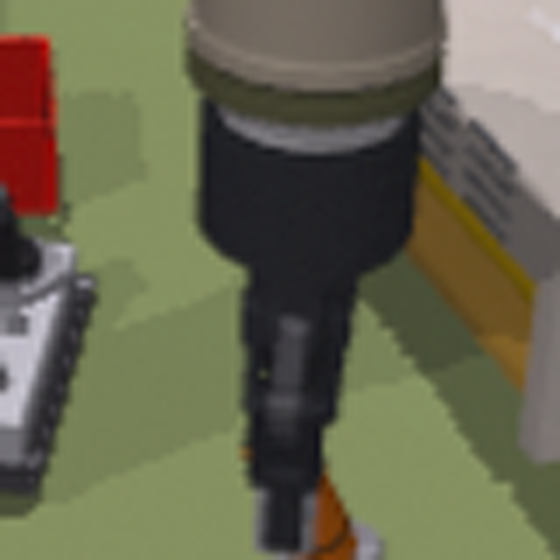

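View pics/t7.png

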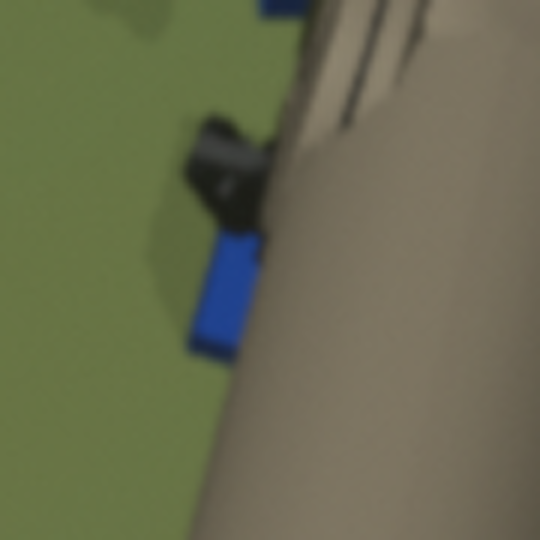

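```bash
cat > ov.py <<'E'
from h import *
def model(theta,g,dy=0,zoff=.011,dx=0):
    o=observe(); q=np.array(o['tcp_rot']); Rm=R.from_quat(q[[1,2,3,0]]).as_matrix()
    G=o['ee_pos']-zoff*Rm[:,2]+dy*Rm[:,1]+dx*Rm[:,0]
    t=np.radians(theta); ax=-Rm[:,2]*np.cos(t)+Rm[:,0]*np.sin(t)   # towards handle
    e=np.cross(ax,Rm[:,1]); y=Rm[:,1]
    M=G-g*ax
    pts=[]
    for z,r in((0,.0145),(.034,.021),(.040,.021),(.040,.013),(.096,.013)):
        for a in np.linspace(0,2*np.pi,24,endpoint=False): pts.append(M+z*ax+r*(np.cos(a)*e+np.sin(a)*y))
    return M,ax,np.array(pts)
E
python3 - <<'E'
from ov import *
S=read_camera('side')
cv2.imwrite('pics/sidec.png',S[:,:,::-1])
for i,th in enumerate((20,25,30)):
    M,ax,p=model(th,.072)
    crop(S,295,195,45,60,10,f'pics/s8_{i}.png',proj('side',p)); print(proj('side',M))
a=[cv2.imread(f'pics/s8_{i}.png')[:, :] for i in range(3)]
crop(S,295,195,45,60,10,'pics/s8r.png'); a=[cv2.imread('pics/s8r.png')]+a
cv2.imwrite('pics/s8.png',cv2.resize(np.hstack(a),(800,267*1)) if 0 else cv2.resize(np.vstack([np.hstack(a[:2]),np.hstack(a[2:])])[:, :],(450,600)))
cv2.imwrite('pics/s8h.png',np.hstack([a[0],a[2]])[:600,:800] if 0 else cv2.resize(np.hstack([a[0],a[2]]),(800,533)))
E
```

```text
[[318.51684559 230.1963162 ]]
[[320.74425166 229.69685223]]
[[322.90600127 229.04093389]]
```

View pics/s8h.png

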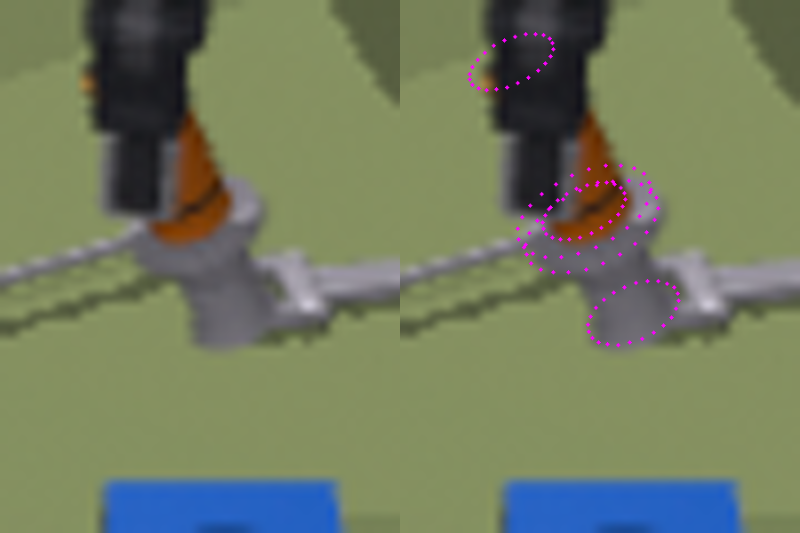

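View pics/s8.png

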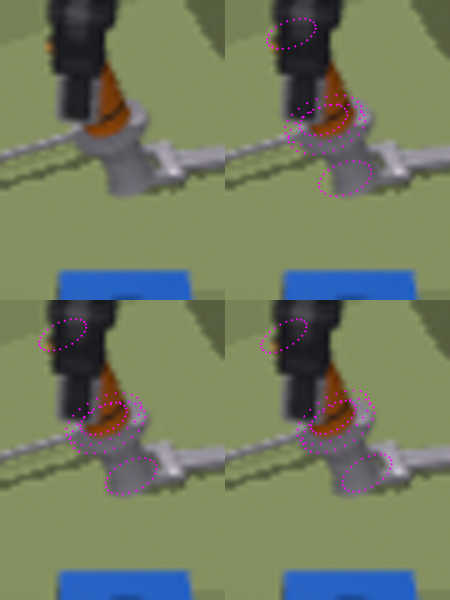

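```bash
python3 - <<'E'
from ov import *
crop('pics/sidec.png',300,202,32,36,16,'pics/z.png')
E
```

```text
(no output)
```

View pics/z.png

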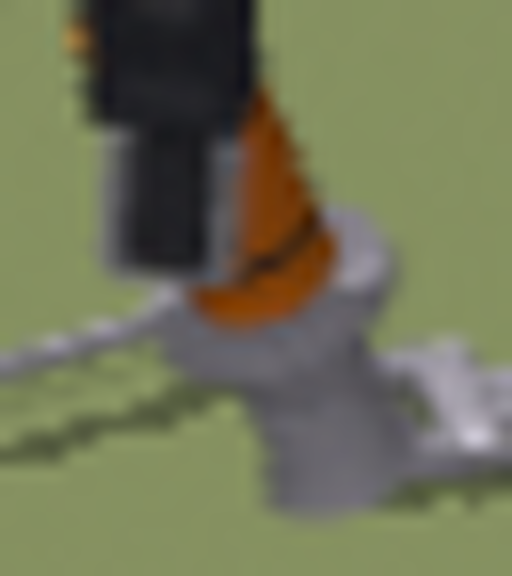

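```bash
cat > fit2.py <<'E'
from ov import *
from scipy.optimize import least_squares
def feats(M,ax,y,zo=[(0,.0145),(.034,.021),(.040,.021),(.040,.013),(.096,.013)]):
    e=np.cross(ax,y); a=np.linspace(0,2*np.pi,180,endpoint=False)
    return [proj('side',M+z*ax+r*(np.cos(a)[:,None]*e+np.sin(a)[:,None]*y)) for z,r in zo]
def fitc(obsd,th0=25,g=.072,prior=(4,2,3,.5)):
    """obsd: list of (ring list, 'x+|x-|y+|y-', value)"""
    o=observe(); q=np.array(o['tcp_rot']); Rm=R.from_quat(q[[1,2,3,0]]).as_matrix()
    def f(p,full=False):
        th,dx,dz,dy,phi=p
        G=o['ee_pos']-.011*Rm[:,2]+(dx*Rm[:,0]+dy*Rm[:,1]-dz*Rm[:,2])*1e-3
        t=np.radians(th); s=np.radians(phi); ax=-Rm[:,2]*np.cos(t)*np.cos(s)+Rm[:,0]*np.sin(t)*np.cos(s)+Rm[:,1]*np.sin(s)
        y=Rm[:,1]-ax*(ax@Rm[:,1]); y/=np.linalg.norm(y)
        fs=feats(G-g*ax,ax,y); r=[]
        for rings,k,v in obsd:
            P=np.vstack([fs[i] for i in rings])
            if k[0]=='d':  # support in direction angle
                u=np.array([np.cos(np.radians(k[1])),np.sin(np.radians(k[1]))]); m=(P@u).max()
            else: c=P[:,'xy'.index(k[0])]; m=c.max() if k[1]=='+' else c.min()
            r.append(m-v)
        return np.array(r) if full else np.concatenate([np.array(r)/.3,[dx/prior[1],dz/prior[2],dy/prior[3],phi/1.5]])
    r=least_squares(f,[th0,0,0,0,0]); J=np.linalg.inv(r.jac.T@r.jac)
    print('theta,dx,dz,dy,phi',r.x.round(2),'sd',np.sqrt(np.diag(J)).round(2),'res px',f(r.x,True).round(2)); return r.x
E
python3 - <<'E'
from fit2 import *
c=lambda x:300+x/16-.5; d=lambda y:202+y/16-.5
ob=[([1,2],'x+',c(398)),([1,2],'x-',c(160)),([0],'y+',d(522)),([0],'x-',c(263)),([3],'y+',d(328)),([3],'x+',c(340))]
u=np.array([1,-.507])/np.hypot(1,.507); ang=np.degrees(np.arctan2(u[1],u[0]))
v=u@np.array([c(300),d(165)]); ob.append(([3,4],('d',ang),v))
fitc(ob)
fitc(ob[:4]); fitc(ob[2:])
E
```

```text
theta,dx,dz,dy,phi [ 2.49e+01 -2.44e+00 -2.02e+00 -1.00e-02 -4.00e-02] sd [0.74 0.53 0.88 0.5  1.26] res px [ 0.01 -0.89 -0.11  0.57  0.17 -0.07  0.27]
theta,dx,dz,dy,phi [23.13 -3.92 -1.4   0.    0.16] sd [1.23 1.01 1.43 0.5  1.41] res px [ 0.25 -0.76 -0.05  0.29]
theta,dx,dz,dy,phi [24.63 -1.73 -1.74 -0.04  0.31] sd [0.75 0.6  0.88 0.5  1.28] res px [-0.11  0.17  0.1  -0.38  0.14]
```

```bash
python3 - <<'E'
from fit import *
p=[.58593,.22856,-.46551]
crop('pics/topb.png',205,195,20,22,26,'pics/n1.png'); crop('pics/sideb.png',255,178,20,22,26,'pics/n2.png')
a,b=cv2.imread('pics/n1.png'),cv2.imread('pics/n2.png'); cv2.imwrite('pics/n.png',cv2.resize(np.hstack([a,b]),(800,440)))
E
```

```text
(no output)
```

View pics/n.png

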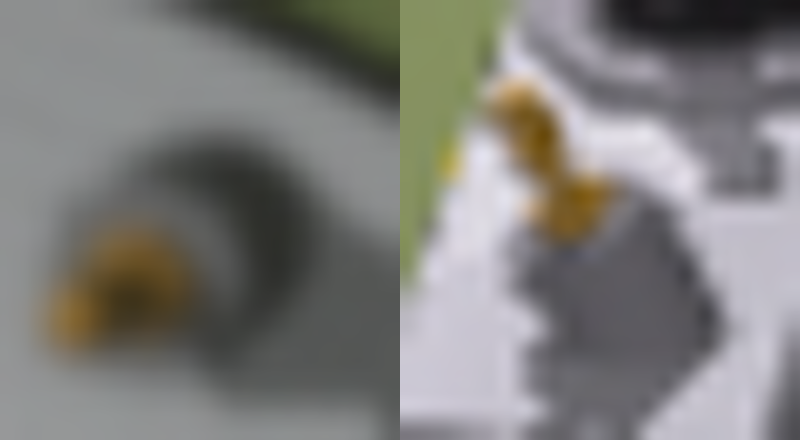

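```bash
python3 - <<'E'
from fit import *
p=np.array([.58593,.22856,-.46551]); c,s=np.cos(p[2]),np.sin(p[2])
def B(X): d=X-np.array([p[0],p[1],0]); return np.array([c*d[0]+s*d[1],-s*d[0]+c*d[1],d[2]])
t=lambda u,v:(205+u/20-.5,195+v/20-.5); sd=lambda u,v:(255+(u-400)/20-.5,178+v/20-.5)
X,e=tri(sd(524,112),t(86,311)); print('sphere c',X,e,B(X))
lean=np.radians(25); dw=W(p,(-np.sin(lean),0,np.cos(lean)))-np.array([p[0],p[1],0]); print('axis',dw,'tip',X+.005*dw,B(X+.005*dw))
X2,e2=tri(sd(572,210),t(137,275)); print('collar',X2,e2,B(X2)); print('dir meas',(X-X2)/np.linalg.norm(X-X2),B(X)-B(X2))
Xc=B(X)[2]; 
for n,uv in (('top',t(86,311)),('side',sd(524,112))): print(n,B(onz(n,uv,.082-.0045)))
# knob/disc cross check: detected marks: 
E
```

```text
sphere c [0.5518635  0.19016576 0.07596543] 0.0003619033597821798 [-0.01320722 -0.04960054  0.07596543]
axis [-0.37764862  0.18970429  0.90630779] tip [0.54997526 0.19111428 0.08049697] [-0.01532031 -0.04960054  0.08049697]
collar [0.55963084 0.18687915 0.0562861 ] 0.001408052849880115 [-0.0047911  -0.04905084  0.0562861 ]
dir meas [-0.36278163  0.15350463  0.91914407] [-0.00841612 -0.0005497   0.01967933]
top [-0.01314863 -0.04990859  0.0775    ]
side [-0.01285421 -0.05210535  0.0775    ]
```

Coupler tilt is about 24.5° in the jaws, against a target of 25°. I carry it to a standoff above the nipple.

```bash
cat > tgt.py <<'E'
from h import *
import sys
tip=np.array([.5493,.1901,.0815]); yaw=-.46551
def tgt(stand,dx=-.002,dz=-.0015,g=.072,theta=25,tip=tip):
    bx=np.array([np.cos(yaw),np.sin(yaw),0]); t=np.radians(theta); ax=-np.sin(t)*bx+np.array([0,0,np.cos(t)])
    G=tip+(g-.016+stand)*ax; T=G-np.array([0,0,.011+dz])+dx*bx
    print('ax',ax.round(3),'TCP',T.round(4)); to(*T,63.33)
if __name__=='__main__': tgt(float(sys.argv[1])/1e3)
E
python3 tgt.py 25; python3 tgt.py 60
```

```text
ax [-0.378  0.19   0.906] TCP [0.5169 0.2064 0.1454]
t 9.12 pos [ 0.5861 -0.1772  0.1985] yang 63.36 tilt [-0.004 -0.006 -1.   ] F [ 1.1  0.2 -1.7] M [ 0.02  0.05 -0.01] open 23.8
shift [233.7 312.2  51.1] turn 0.0 q [-0.11  0.34  0.41  1.57 -0.13  1.26  1.43]
ax [-0.378  0.19   0.906] TCP [0.5037 0.213  0.1771]
t 9.12 pos [ 0.5861 -0.1772  0.1985] yang 63.36 tilt [-0.004 -0.006 -1.   ] F [ 1.1  0.2 -1.7] M [ 0.02  0.05 -0.01] open 23.8
shift [248.5 312.   19.3] turn 0.0 q [-0.11  0.34  0.41  1.57 -0.13  1.26  1.43]
```

Request:
carry_out --motion '[[20,[20,25,0],0],[20,[43,54,0],0],[20,[66,83,0],0],[20,[89,112,0],0],[20,[112,141,0],0],[20,[135,170,0],0],[20,[158,199,0],0],[20,[181,228,0],0],[20,[204,257,0],0],[20,[227,285,0],0],[20,[243,305,5],0],[20,[248.5,312,10],0]]' --newtons 100

```text
t: 10.12
ee_pos: [0.5016, 0.218, 0.1855]
tcp_rot: [-0.002, 0.227, 0.974, -0.003]
contact_force: [0.1, -0.4, -2.3]
opening: 0.28
```

```bash
python3 tgt.py 25;python3 - <<'E'
from h import *
for n in('side','top'):
    I=read_camera(n); cv2.imwrite(f'pics/{n}d.png',I[:,:,::-1])
crop('pics/sided.png',220,130,80,90,7,'pics/sd.png'); crop('pics/topd.png',150,150,110,100,6,'pics/td.png')
E
```

```text
ax [-0.378  0.19   0.906] TCP [0.5169 0.2064 0.1454]
t 10.12 pos [0.5016 0.218  0.1855] yang 63.7 tilt [-0.005 -0.005 -1.   ] F [ 0.1 -0.4 -2.3] M [ 0.07  0.07 -0.01] open 23.9
shift [-19.   -3.4  40.1] turn 0.4 q [-0.63  0.2   0.15  1.74 -0.03  1.21  0.64]
```

View pics/sd.png

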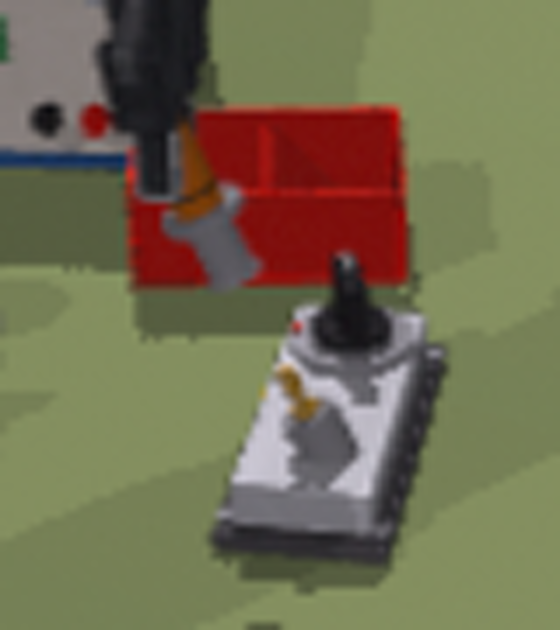

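View pics/td.png

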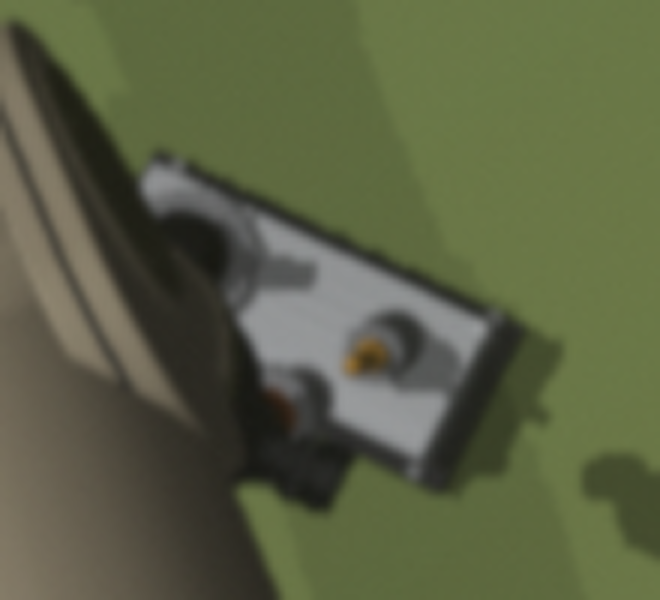

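Both views show the coupler approaching: mouth at side crop (235,275), nipple tip at (285,375). I move to standoff.

Request:
carry_out --motion '[[20,[-5,-3.4,5],0.4],[20,[-10,-3.4,18],0.4],[20,[-15,-3.4,30],0.4],[20,[-19,-3.4,39],0.4],[20,[-19,-3.4,39],0.4],[20,[-19,-3.4,39],0.4]]'

```text
t: 10.72
ee_pos: [0.5175, 0.2018, 0.145]
tcp_rot: [-0.003, 0.233, 0.973, -0.005]
contact_force: [-0.8, -0.2, -2.6]
opening: 0.279
```

```bash
python3 tgt.py 25;python3 - <<'E'
from ov import *
I={}
for n in('side','top'):
    I[n]=read_camera(n); cv2.imwrite(f'pics/{n}e.png',I[n][:,:,::-1])
M,ax,p=model(25,.072,0,.0095,-.002)
p=np.vstack([p,[M+ax*s for s in np.linspace(0,.03,6)-.03]])
crop('pics/sidee.png',240,155,40,50,10,'pics/a.png'); crop('pics/sidee.png',240,155,40,50,10,'pics/b.png',proj('side',p))
cv2.imwrite('pics/se.png',np.hstack([cv2.imread('pics/a.png'),cv2.imread('pics/b.png')]))
crop('pics/tope.png',185,180,40,50,10,'pics/a.png'); crop('pics/tope.png',185,180,40,50,10,'pics/b.png',proj('top',p))
cv2.imwrite('pics/te.png',np.hstack([cv2.imread('pics/a.png'),cv2.imread('pics/b.png')]))
E
```

```text
ax [-0.378  0.19   0.906] TCP [0.5169 0.2064 0.1454]
t 10.72 pos [0.5175 0.2018 0.145 ] yang 63.08 tilt [-0.008 -0.008 -1.   ] F [-0.8 -0.2 -2.6] M [0.02 0.06 0.02] open 23.8
shift [ 2.5  3.8 -0.4] turn -0.2 q [-0.6   0.26  0.17  1.77 -0.04  1.13  0.68]
```

View pics/se.png

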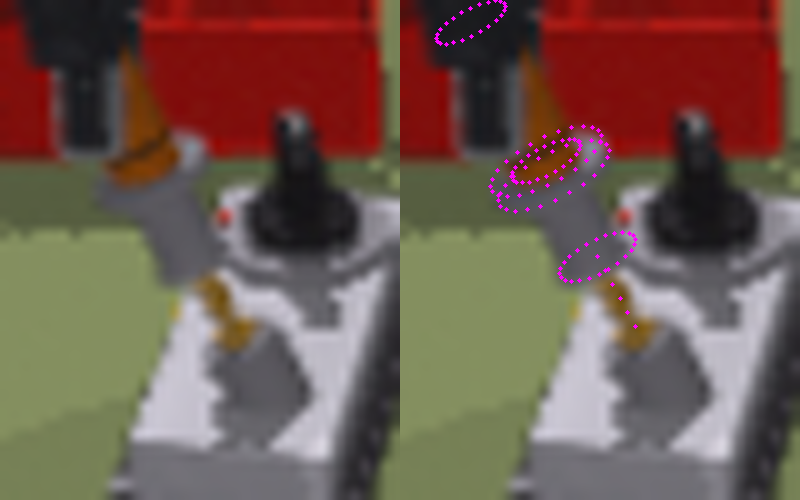

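View pics/te.png

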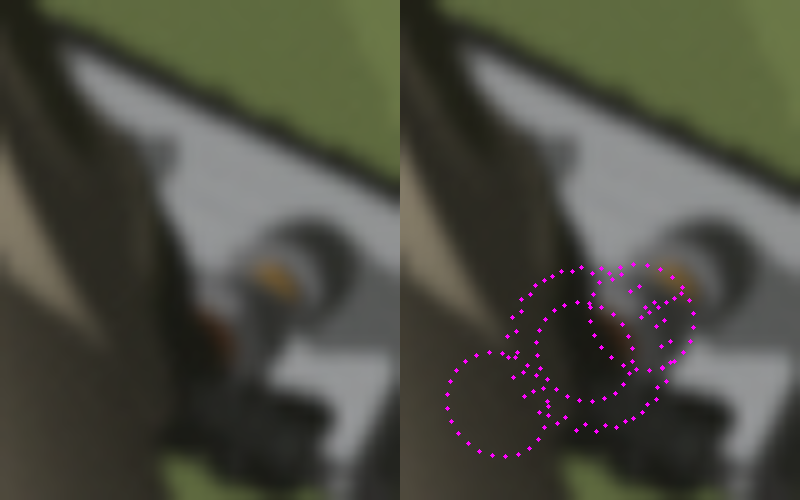

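Request:
carry_out --motion '[[20,[1.5,3,0],-0.2],[20,[1.5,3,0],-0.2],[20,[1.5,3,0],-0.2],[20,[1.5,3,0],-0.2]]'

```text
t: 11.15
ee_pos: [0.5177, 0.2065, 0.1464]
tcp_rot: [-0.002, 0.23, 0.973, -0.004]
contact_force: [-0.5, 0.1, -1.9]
opening: 0.281
```

```bash
cat > look.py <<'E'
from ov import *
import sys
k=sys.argv[1]; th=float(sys.argv[2]); dz=float(sys.argv[3]); dx=float(sys.argv[4])
I={}
def mk():
    M,ax,p=model(th,.072,0,.011+dz/1e3,dx/1e3); return np.vstack([p,[M+ax*s for s in np.linspace(-.03,0,6)]])
for n,(x,y) in(('side',(240,155)),('top',(190,180))):
    I[n]=read_camera(n); p=mk(); cv2.imwrite(f'pics/{n}{k}.png',I[n][:,:,::-1])
    crop(I[n],x,y,40,50,10,'pics/a.png'); crop(I[n],x,y,40,50,10,'pics/b.png',proj(n,p))
    cv2.imwrite(f'pics/L{n}{k}.png',np.hstack([cv2.imread('pics/a.png'),cv2.imread('pics/b.png')]))
E
python3 tgt.py 25;python3 look.py f 25 -1.5 -2;python3 tgt.py 25
```

```text
ax [-0.378  0.19   0.906] TCP [0.5169 0.2064 0.1454]
t 11.15 pos [0.5177 0.2065 0.1464] yang 63.38 tilt [-0.006 -0.007 -1.   ] F [-0.5  0.1 -1.9] M [ 0.02 -0.   -0.01] open 24.0
shift [ 0.7 -0.4  1. ] turn 0.1 q [-0.6   0.26  0.16  1.76 -0.04  1.13  0.68]
ax [-0.378  0.19   0.906] TCP [0.5169 0.2064 0.1454]
t 11.25 pos [0.5177 0.2062 0.1462] yang 63.36 tilt [-0.006 -0.007 -1.   ] F [-0.  -0.4 -1.5] M [0.01 0.   0.02] open 24.2
shift [ 0.7 -0.2  0.8] turn 0.0 q [-0.6   0.26  0.16  1.76 -0.04  1.13  0.68]
```

View pics/Lsidef.png

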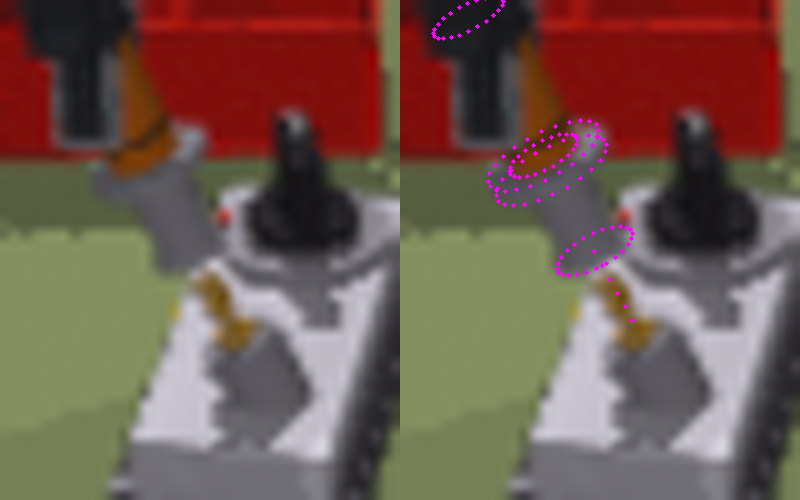

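View pics/Ltopf.png

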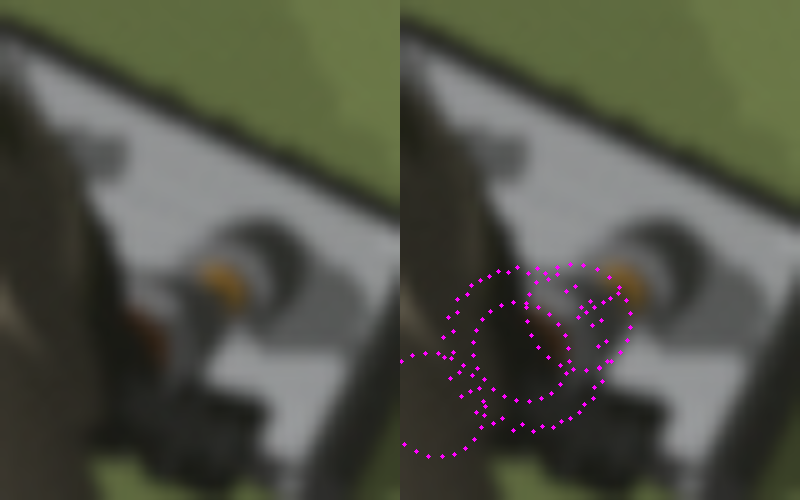

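```bash
python3 - <<'E'
from ov import *
im=cv2.imread('pics/topf.png'); c=im[195:230,195:225].astype(float); c=np.clip((c/255)**.55*255*1.1,0,255).astype(np.uint8)
k=16; c=cv2.resize(c,None,fx=k,fy=k,interpolation=2)
M,ax,p=model(25,.072,0,.0095,-.002); b=c.copy()
for i,q in enumerate(proj('top',p[:72])): cv2.circle(b,tuple(int(v) for v in (q+.5-[195,195])*k),2,(255,0,255) if i<24 else (0,255,255),-1)
cv2.imwrite('pics/x.png',cv2.resize(np.hstack([c,b]),(800,467)))
X=np.array([.5493,.1901,.0815])-.0045*np.array([-.378,.19,.906]); print(proj('top',X),proj('side',X))
print('axis pts top',proj('top',[M,M-.02*ax]),'side',proj('side',[M,M-.02*ax]))
# perpendicular offset of tip sphere centre from coupler axis
d=X-M; print('offset perp',(d-ax*(d@ax))*1e3,'along',d@ax)
E
```

```text
[[209.03287037 210.33615241]] [[260.57139424 182.90760236]]
axis pts top [[207.35318801 211.26632115]
 [210.06789068 209.6276747 ]] side [[259.00036943 179.63766536]
 [261.52517207 184.30309121]]
offset perp [-0.51587505  0.64246027 -0.35028229] along -0.013915827478781522
```

View pics/x.png

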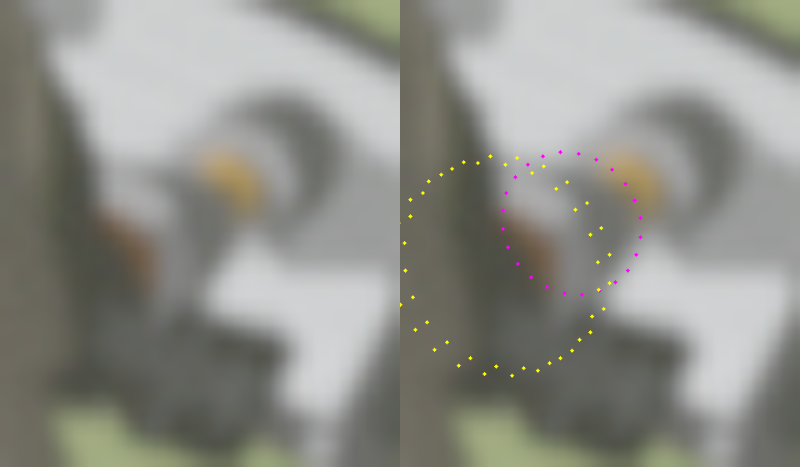

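Coupler and nipple axes agree to about 1 mm in both views: mouth at side crop (192,255), tip at (208,280). I advance along the axis.

Request:
carry_out --motion '[[20,[0.5,0.3,0],0],[20,[-1.4,0.3,4.5],0],[20,[-3.5,0.3,9],0],[20,[-5.6,0.3,13.6],0],[20,[-7.7,0.3,18.1],0],[20,[-7.7,0.3,18.1],0],[20,[-7.7,0.3,18.1],0]]' --newtons 120

```text
t: 11.83
ee_pos: [0.5245, 0.2026, 0.1276]
tcp_rot: [-0.002, 0.231, 0.973, -0.004]
contact_force: [-0.3, -0.4, -2.5]
opening: 0.28
```

```bash
python3 tgt.py 0;python3 look.py g 25 -1.5 -2;python3 tgt.py 0
```

```text
ax [-0.378  0.19   0.906] TCP [0.5264 0.2016 0.1228]
t 11.83 pos [0.5245 0.2026 0.1276] yang 63.34 tilt [-0.007 -0.007 -1.   ] F [-0.3 -0.4 -2.5] M [0.02 0.01 0.  ] open 23.9
shift [-2.2 -0.   4.8] turn 0.0 q [-0.59  0.29  0.17  1.77 -0.05  1.1   0.69]
ax [-0.378  0.19   0.906] TCP [0.5264 0.2016 0.1228]
t 11.93 pos [0.5246 0.203  0.1282] yang 63.36 tilt [-0.006 -0.007 -1.   ] F [ 0.9  0.2 -2.2] M [ 0.02  0.03 -0.04] open 23.9
shift [-2.2 -0.4  5.4] turn 0.0 q [-0.59  0.29  0.17  1.77 -0.05  1.1   0.69]
```

View pics/Lsideg.png

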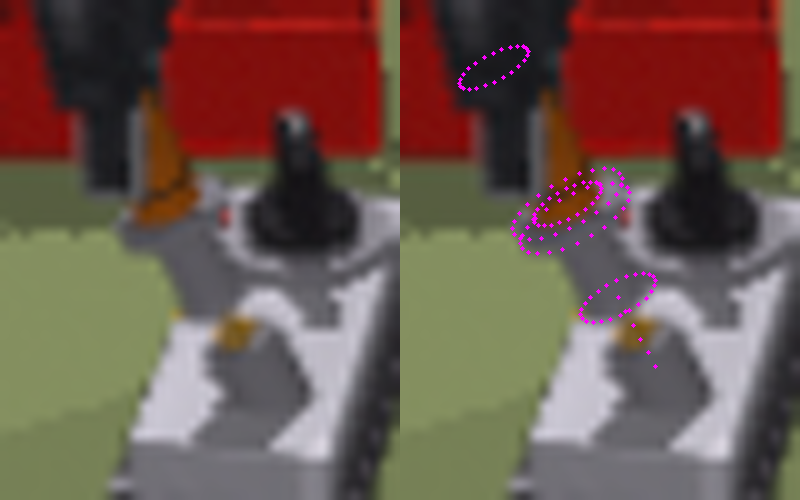

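View pics/Ltopg.png

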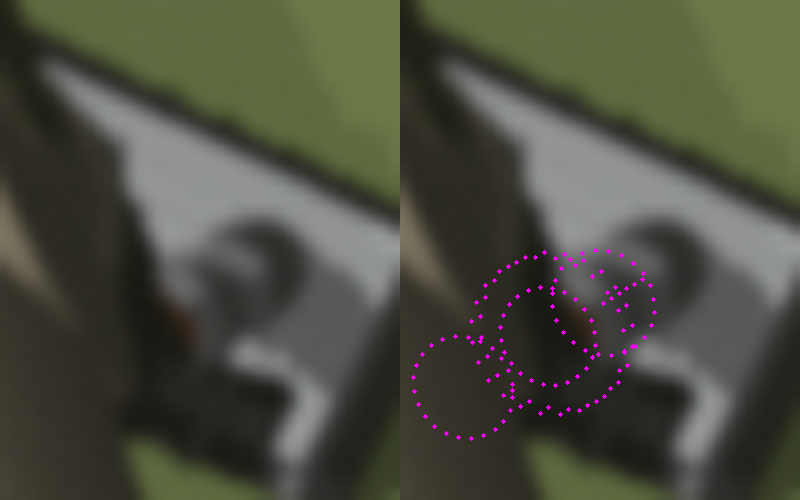

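No contact yet; the mouth has swallowed the head and only the collar at side crop (236,330) shows. I press in steps.

Request:
carry_out --motion '[[20,[-0.8,0,1.8],0],[20,[-1.7,0,3.6],0],[20,[-2.5,0,5.4],0],[20,[-3.4,0,7.2],0],[20,[-3.4,0,7.2],0],[20,[-3.4,0,7.2],0]]'

```text
t: 12.43
ee_pos: [0.5276, 0.2018, 0.1216]
tcp_rot: [-0.002, 0.23, 0.973, -0.004]
contact_force: [-4.6, -0.2, 7.0]
opening: 0.277
```

```bash
python3 tgt.py 0
```

```text
ax [-0.378  0.19   0.906] TCP [0.5264 0.2016 0.1228]
t 12.43 pos [0.5276 0.2018 0.1216] yang 63.37 tilt [-0.006 -0.006 -1.   ] F [-4.6 -0.2  7. ] M [-0.13  1.03 -0.07] open 23.7
shift [ 1.  -0.7 -1.1] turn 0.0 q [-0.59  0.3   0.17  1.77 -0.05  1.09  0.7 ]
```

Request:
carry_out --motion '[[20,[-0.6,0,1.3],0],[20,[-1.3,0,2.7],0],[20,[-1.9,0,4.1],0],[20,[-2.5,0,5.4],0],[20,[-2.9,0,6.3],0],[20,[-2.9,0,6.3],0],[20,[-2.9,0,6.3],0]]'

```text
t: 13.02
ee_pos: [0.5301, 0.2006, 0.1157]
tcp_rot: [-0.002, 0.23, 0.973, -0.004]
contact_force: [-4.6, -0.5, 7.3]
opening: 0.277
```

```bash
python3 tgt.py 0;python3 look.py h 25 -1.5 -2;python3 tgt.py 0
```

```text
ax [-0.378  0.19   0.906] TCP [0.5264 0.2016 0.1228]
t 13.02 pos [0.5301 0.2006 0.1157] yang 63.38 tilt [-0.006 -0.006 -1.   ] F [-4.6 -0.5  7.3] M [-0.3   1.02 -0.09] open 23.7
shift [ 3.8 -0.8 -7.1] turn 0.0 q [-0.59  0.31  0.17  1.77 -0.05  1.08  0.71]
ax [-0.378  0.19   0.906] TCP [0.5264 0.2016 0.1228]
t 13.12 pos [0.5301 0.2005 0.1157] yang 63.37 tilt [-0.006 -0.006 -1.   ] F [-4.6 -1.3  7.7] M [-0.3   1.01 -0.08] open 24.0
shift [ 3.8 -0.7 -7. ] turn 0.0 q [-0.59  0.31  0.17  1.77 -0.05  1.08  0.71]
```

View pics/Lsideh.png

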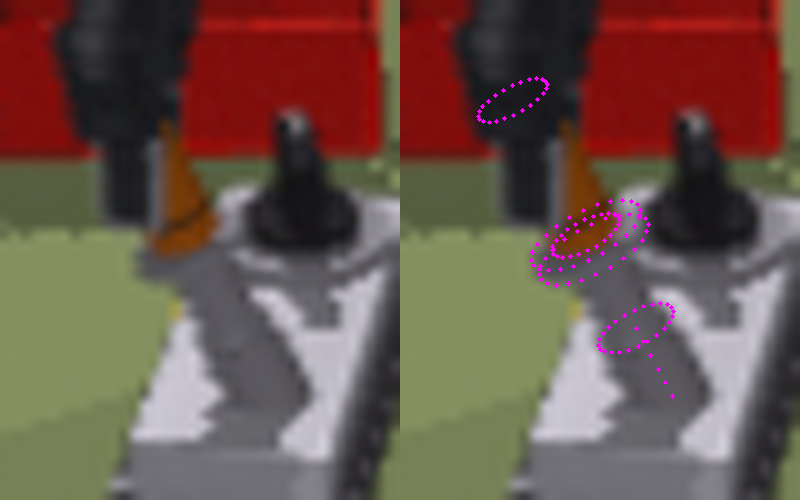

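Request:
carry_out --motion '[[20,[-0.4,0,0.9],0],[20,[-0.8,0,1.8],0],[20,[-0.8,0,1.8],0],[20,[-0.8,0,1.8],0]]'

```text
t: 13.45
ee_pos: [0.5304, 0.2005, 0.1151]
tcp_rot: [-0.003, 0.23, 0.973, -0.003]
contact_force: [-8.8, -0.9, 15.8]
opening: 0.279
```

```bash
python3 tgt.py 0
```

```text
ax [-0.378  0.19   0.906] TCP [0.5264 0.2016 0.1228]
t 13.45 pos [0.5304 0.2005 0.1151] yang 63.38 tilt [-0.007 -0.005 -1.   ] F [-8.8 -0.9 15.8] M [-0.56  2.05 -0.16] open 23.9
shift [ 4.2 -0.9 -7.6] turn 0.1 q [-0.58  0.31  0.17  1.77 -0.06  1.08  0.71]
```

At the stop: 20 N for 0.6 mm of travel. There is a side force of about 5 N, so I relieve it slightly, hold, and check alignment.

Request:
carry_out --motion '[[20,[-0.6,-0.4,1.3],0],[20,[-0.6,-0.5,1.3],0],[20,[-0.6,-0.5,1.3],0],[20,[-0.6,-0.5,1.3],0],[20,[-0.6,-0.5,1.3],0]]'

```text
t: 13.87
ee_pos: [0.5305, 0.2004, 0.1151]
tcp_rot: [-0.003, 0.23, 0.973, -0.003]
contact_force: [-8.9, -0.8, 16.1]
opening: 0.275
```

```bash
python3 tgt.py 0;python3 look.py i 25 -1.5 -2;python3 tgt.py 0; python3 -c "
from h import *
crop('pics/sidei.png',245,165,36,40,14,'pics/zi.png')"
```

```text
ax [-0.378  0.19   0.906] TCP [0.5264 0.2016 0.1228]
t 13.87 pos [0.5305 0.2004 0.1151] yang 63.41 tilt [-0.007 -0.004 -1.   ] F [-8.9 -0.8 16.1] M [-0.38  2.06 -0.1 ] open 23.5
shift [ 4.2 -0.8 -7.6] turn 0.1 q [-0.58  0.31  0.17  1.77 -0.06  1.08  0.71]
ax [-0.378  0.19   0.906] TCP [0.5264 0.2016 0.1228]
t 13.97 pos [0.5305 0.2005 0.1151] yang 63.41 tilt [-0.007 -0.004 -1.   ] F [-9.1 -1.  16.9] M [-0.4   2.05 -0.12] open 23.7
shift [ 4.2 -0.8 -7.6] turn 0.1 q [-0.58  0.31  0.17  1.77 -0.06  1.08  0.71]
```

View pics/zi.png

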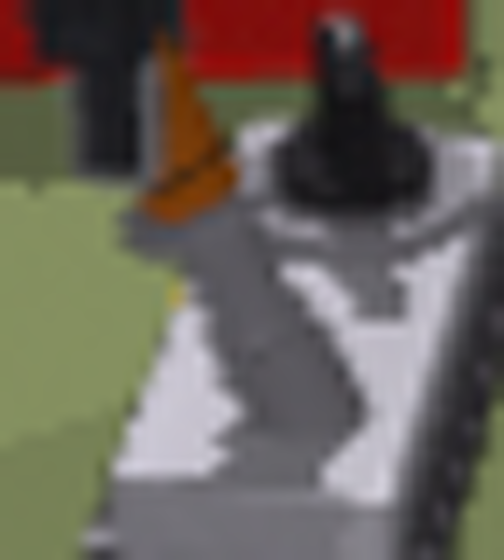

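View pics/Ltopi.png

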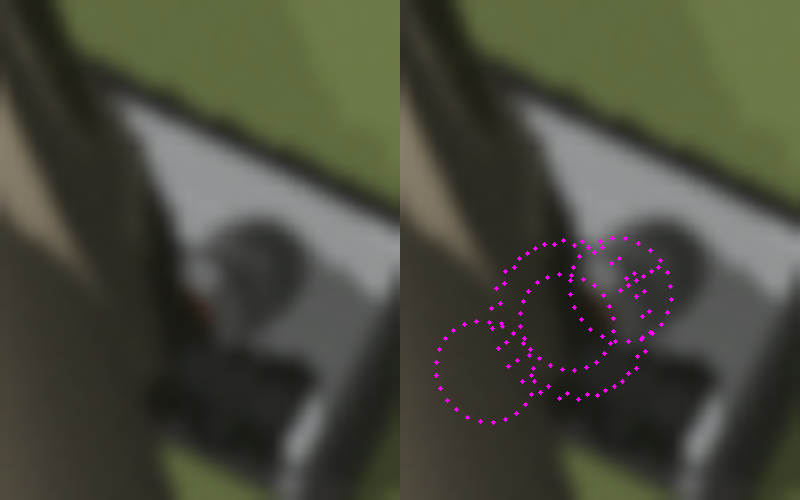

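```bash
python3 - <<'E'
from fit2 import *
c=lambda x:245+x/14-.5; d=lambda y:165+y/14-.5
ob=[([1,2],'x-',c(120)),([3],'y+',d(222)),([3],'x+',c(238))]
u=np.array([1,-.52])/np.hypot(1,.52); ang=np.degrees(np.arctan2(u[1],u[0])); ob.append(([3,4],('d',ang),u@np.array([c(210),d(108)])))
p=fitc(ob)
o=observe();print(o['t'],o['contact_force'])
# predicted slope of handle right edge for thetas
q=np.array(o['tcp_rot']); Rm=R.from_quat(q[[1,2,3,0]]).as_matrix()
for th in(15,20,25,30,35):
    M,ax,_=model(th,.072,0,.0095,-.002); y=Rm[:,1]; f=feats(M,ax,y); 
    from scipy.spatial import ConvexHull
    P=np.vstack([f[3],f[4]]); n=np.array([1,-.5])/np.hypot(1,.5)
    a=f[3][np.argmax(f[3]@n)];b=f[4][np.argmax(f[4]@n)]; s=proj('side',[M,M+.06*ax]); print(th,'edge slope',((a-b)[0]/(a-b)[1]).round(3),'axis slope',((s[0]-s[1])[0]/(s[0]-s[1])[1]).round(3))
E
```

```text
theta,dx,dz,dy,phi [29.53 -0.05 -1.77 -0.03  0.06] sd [3.15 1.59 1.18 0.5  1.49] res px [-0.03 -0.07  0.03  0.  ]
13.9667 [-9.12212917 -0.99393177 16.93070086]
15 edge slope 0.325 axis slope 0.332
20 edge slope 0.427 axis slope 0.433
25 edge slope 0.533 axis slope 0.539
30 edge slope 0.646 axis slope 0.653
35 edge slope 0.768 axis slope 0.775
```

```bash
python3 - <<'E'
from h import *
im=cv2.imread('pics/sidei.png')[:,:,::-1].astype(float)
for y in range(167,181): print(y,' '.join('%3d,%3d,%3d'%tuple(im[y,x]) for x in range(254,265)))
E
python3 - <<'E'
import cv2
crop=cv2.imread('pics/sidei.png')[162:200,248:276]; cv2.imwrite('pics/zj.png',cv2.resize(crop,None,fx=16,fy=16,interpolation=cv2.INTER_NEAREST))
E
```

```text
167  25, 25, 28  29, 28, 32  61, 38, 26  50, 38, 36 100, 33, 32 125, 23, 20 127, 14, 10 127, 13, 11 128, 17, 14 126, 12, 10 127, 15, 11
168  24, 25, 28  32, 32, 35  81, 46, 24  72, 41, 17 105, 34, 28 126, 18, 16 129, 14, 11 129, 15, 11 129, 15, 12 129, 16, 13 129, 14, 12
169  28, 28, 30  66, 66, 69  97, 64, 47 102, 54, 13 127, 39, 27 145, 19, 17 147, 12, 11 146, 13, 10 145, 13, 10 141, 17, 15 140, 20, 16
170  40, 39, 42  84, 84, 88  99, 70, 56 107, 56, 10 109, 41, 10 121, 35, 19 125, 34, 21 125, 35, 23 125, 34, 22 116, 42, 29 113, 45, 32
171  39, 39, 43  83, 83, 86  85, 65, 59 106, 56, 12 103, 53, 10  91, 84, 55  87, 94, 64  86, 94, 64  87, 94, 64  87, 94, 65  86, 94, 64
172  40, 40, 43  85, 84, 88  84, 66, 57 108, 57, 13 110, 56, 10  95, 65, 31  88, 89, 60  87, 94, 65  87, 94, 64  89, 96, 68  90, 97, 69
173  27, 28, 31  82, 81, 85  86, 67, 59 110, 58, 13 113, 57, 10 102, 51, 10  89, 83, 54  87, 94, 64  96,102, 79 117,121,105 124,128,113
174  29, 29, 32  83, 82, 86  94, 73, 63 114, 61, 19 116, 58, 10 109, 55, 10  91, 64, 32  85, 87, 59 153,152,151 170,166,175 175,171,181
175  30, 29, 32  83, 83, 86  94, 73, 62 114, 61, 18 119, 60, 10 110, 55, 10  78, 42, 15  78, 74, 61 158,154,162 161,157,167 101, 98,105
176  30, 30, 34  84, 82, 86  99, 76, 65 114, 62, 22 116, 58, 10  87, 46, 14  84, 45, 12 113, 82, 64 128,120,123 131,127,135  79, 76, 81
177  63, 63, 63  86, 85, 88 107, 74, 57  85, 50, 19  77, 43, 16 109, 56, 10 111, 55, 10 105, 55, 11 126,116,121 130,128,136  82, 80, 85
178 106,108, 94  89, 77, 68  78, 49, 33  93, 49, 11 116, 58, 10 119, 60, 10 113, 58, 10  97, 65, 46 120,114,120 114,112,120  80, 79, 84
179 110,105, 75 107, 67, 39 114, 58, 10 119, 59, 10 120, 61, 10 118, 61, 22 103, 68, 49  85, 76, 77  85, 83, 89  87, 85, 91  90, 88, 94
180  83, 82, 83  87, 69, 62 107, 61, 36 118, 62, 25 105, 68, 49  86, 77, 78  86, 84, 90  92, 90, 95  89, 86, 93 108,105,113 140,136,145
```

View pics/zj.png

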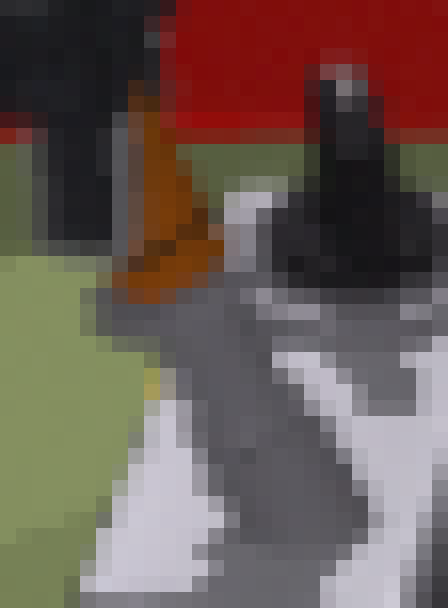

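```bash
python3 - <<'E'
from h import *
G={'f':[.5177,.2065,.1464],'g':[.5246,.2028,.128],'h':[.5301,.2006,.1157],'i':[.5305,.2005,.1151]}
out=[]
for k in 'fghi':
    im=cv2.imread(f'pics/side{k}.png'); u=proj('side',G[k])[0]
    A=np.float32([[11,0,-(u[0]-9)*11],[0,11,-(u[1]-12)*11]])
    c=cv2.warpAffine(im,A,(200,400),flags=cv2.INTER_CUBIC); 
    for y in range(0,400,50): cv2.line(c,(0,y),(5,y),(255,255,255),1)
    for x in range(0,200,50): cv2.line(c,(x,0),(x,5),(255,255,255),1)
    out.append(c); print(k,u)
cv2.imwrite('pics/cmp.png',np.hstack(out))
E
```

```text
f [249.12219672 164.62342528]
g [251.60831834 169.56259706]
h [253.47963747 172.74443335]
i [253.60701631 172.89178612]
```

View pics/cmp.png

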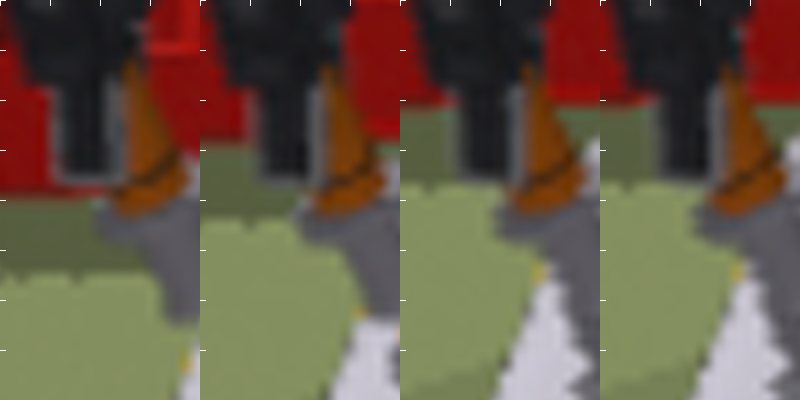

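All checks agree. Tilt is 22–25° from the handle edge slope and from the tip-to-grip geometry. The force is steady at about 20 N, mostly along the axis, and the grip has not slipped. The valve knob looks unchanged in the side view, bar end at crop (345,30). I hand in.

```bash
python3 - <<'E'
from h import *
o=observe(); print(o['t'],o['ee_pos'],o['contact_force'],o['opening']); print(sign_off())
o=observe(); print(o['t'],o['ee_pos'],o['contact_force'],o['opening'])
E
```

```text
13.9667 [0.53047237 0.20045131 0.11510171] [-9.12212917 -0.99393177 16.93070086] 0.2780374551699689
the job is handed in; nothing more can be done
None
the job is handed in; nothing more can be done
```

The job is handed in at 13.97 s, with the coupler still gripped and pressed onto the nipple. No verdict came back, and I could not read the scored values directly.

**What I did**
- **Valve:** I gripped the knob bar and turned it about 70° clockwise. In the top view its white mark then lay over the green dot.
- **Coupler:** The interface cannot tilt the tool, so I gripped the coupler lightly and pivoted it to about 25° in the jaws against the rim of its stand. I then tightened the grip and lifted it clear.
- **Nipple:** I pushed the coupler along the nipple's axis through the snap to the stop. The grip force is set to 120 N.

**Last checks**
- **Press:** The force held steady at about 20 N and lined up roughly with the axis. The final push gave 0.6 mm of travel for 2 mm commanded while the force doubled, which fits the nipple being at its stop. Estimated push-in is about 8.4 mm.
- **Tilt:** The estimates disagree somewhat.
  - Tip-to-grip geometry gave about 24°.
  - The handle edge in the side view gave about 20–24°.
  - A rough outline fit gave 29.5° ± 3°.
  - All are within the 7° allowance of the target 25°, but these views do not measure the tilt closely.
- **Side force:** About 5 N of sideways force remains across the jaws; a 0.5 mm correction did not remove it.
- **Bystanders:** I saw none moved in the views I took, but did no final measurement.

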